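# Load the bench cooler and dip its coolant gauge

### The job

Load the two sample bottles upright into the bench cooler, one per cell, and let go of them; then check the coolant: take the dip gauge from its cradle, slide it tip first into the sloping dip tube until its collar stops against the tube's mouth, pause there a moment, and pull it out again. Finish holding the gauge still and level in the gripper, with its tip above the middle of the white drip tray, about 10 cm above the bench, ready to be read; do not put it down or let go. Do not tip the bottles over, and leave the stack of dishes, beaker and tip box alone.

Things in the scene. Friction and masses are not known exactly. Their poses are not given: they have to be found in the camera images.
- cooler: Bench cooler, fixed. Origin: centre of its underside; z up. Grey plinth 140 (x) x 350 (y) x 30 mm high; on it, side by side along y, an open aluminium row of three bottle cells (y -45 to 175, see cells) and a white reservoir box (y -175 to -75 mm, all of the 140 mm in x, top at z 110 mm) with the dip tube rising out of it towards -y.
- cells (a point): Centre of the floor of the middle cell of the cooler's row of three, 34 mm above the bench; axes as the cooler's. The other two cells' centres lie 72 mm to either side along the cooler's y. Each cell is 62 mm (x) by about 67 mm (y) inside; walls and dividers are 4 mm thick and 41 mm high above this floor.
- dip_tube: Sloping round steel guide tube, fixed to the cooler (at its x 0, y -165, z 140 mm). Origin: centre of its open mouth; z points out of the mouth along the bore, 40 degrees above horizontal, towards the cooler's -y; x is horizontal (the cooler's x). Outside diameter 30, bore 17 mm, straight and open for 118 mm below the mouth, deeper than the gauge reaches.
- gauge: Dip gauge, loose, 150 g. Origin: on its axis, in the collar's face towards the tip, which meets the tube's mouth when home. x runs from tip to handle. Steel rod, diameter 9, x -110 to 0; collar, diameter 34, x 0 to 8; black handle 16 x 16 mm square, x 8 to 115, flats facing y and z; balance point x 30. Starts level in the cradle, z up: grip its handle from above across y, x 35 to 75 mm.
- gauge_tip (a point): Tip of the dip gauge, the end of its thin rod (gauge x -110 mm).
- cradle: White rest for the gauge, fixed. Origin: centre line, on the bench, below the gauge's origin at the start; axes as the gauge's. Base plate 220 x 70 x 8 mm (x -95 to 125 mm), two open-topped notched posts 12 mm thick at x -75 and x 105 mm that hold the gauge's axis 50 mm above the bench; post tops at 59 mm. Lift the gauge straight up out of it.
- tray: Shallow white drip tray, 120 x 120 mm, rim 12 mm high, fixed flat on the bench. Origin: centre of its underside.
- bottle_a: Sample bottle, loose: white plastic jar with a blue screw cap, diameter 46 mm, 100 mm high, about 150 g, standing upright on the bench. Origin: centre of its underside; z up.
- bottle_b: A second, identical sample bottle, standing elsewhere on the bench. Origin: centre of its underside; z up.
- dishes: Stack of three culture dishes, diameter 90, 45 mm high, one loose body; leave alone. Origin: centre of its underside.
- beaker: Glass beaker, diameter 68, 85 mm high, loose; leave alone. Origin: centre of its underside.
- tip_box: Closed grey box of pipette tips, 120 x 85 x 50 mm high, loose; leave alone. Origin: centre of its underside.

How it is judged:
On the way, in this order (a step that is already met when the one before it is completed fails the run):
1. both bottles stand upright on the floor of the cooler's cells, one per cell, let go (x of bottle_a in the frame of cooler between -0.03 and 0.03 m and y of bottle_a in the frame of cooler between -0.04 and 0.17 m and z of bottle_a in the frame of cooler between 0.03 and 0.04 m and angle between each of bottle_a, bottle_b's own z axis and vertical below 0.12 rad and x of bottle_b in the frame of cooler between -0.03 and 0.03 m and y of bottle_b in the frame of cooler between -0.04 and 0.17 m and z of bottle_b in the frame of cooler between 0.03 and 0.04 m and contact force between the fingers and bottle_a below 0.2 N and contact force between the fingers and bottle_b below 0.2 N), for 0.2 s.
2. the gauge is in the dip tube with its collar against the mouth (z of gauge in the frame of dip_tube between -0.004 and 0.004 m and distance between gauge and dip_tube below 0.008 m and angle between the x axis of gauge and the z axis of dip_tube, either way round below 0.12 rad and z of gauge_tip in the frame of dip_tube below -0.09 m), for 0.2 s.
3. the gauge is drawn fully out of the tube (z of gauge_tip in the frame of dip_tube above 0.01 m), for 0.1 s.
At the end, for the whole second after the job is handed in: Both bottles upright (0.12 rad) on the floor of the cells, released; the gripper still holds the gauge, at rest, level within 0.12 rad, tip within 50 mm of the tray's centre seen from above, 60-160 mm above the bench, touching neither tray, cradle nor cooler (all of step 1 and horizontal distance between gauge_tip and tray below 0.05 m and height (world z) of gauge_tip between 0.06 and 0.16 m and angle between gauge's own x axis and vertical between 1.4508 and 1.6908 rad and linear speed of gauge below 0.03 m/s and angular speed of gauge below 0.15 rad/s and contact force between the fingers and gauge above 1 N and contact force between gauge and tray below 0.2 N and contact force between gauge and cradle below 0.2 N and contact force between gauge and cooler below 0.2 N); the arm keeps its last pose, push and grip.
It fails at once if a bottle is tipped over (angle between any of bottle_a, bottle_b's own z axis and vertical above 0.7 rad).
It fails at once if the stack of dishes, beaker or tip box is moved more than 30 mm (distance of any of dishes, beaker, tip_box from where it was at the start of the episode above 0.03 m).
It also fails if it takes over 72 s, if anything falls off the work surface, if the arm or the gripper's body presses on something with over 40 N, if the wrist force passes 120 N, or if a joint passes its speed limit or range.

### The arm

A 6-joint arm with a two-finger parallel gripper is mounted at the origin on the work surface. World frame = base frame: x ahead of the robot, y to its left, z up, the work surface at z = 0. Lengths are in m, angles in rad, forces in N, time in s.
With the tool pointing down it reaches from about 0.15 to 0.775 m from the base axis. Payload 6.1 kg.
Tool frame: the origin (TCP) lies midway between the tips of the shut fingers; the grasp point (between the pads) lies 19 mm behind it; z points along the fingers, y is the direction in which the jaws open and shut (so a half turn about z gives the same grasp; the last joint's range is limited). The gripper opens to 85 mm and grips with 20 to 120 N. Pads are 22 mm wide; open, the fingers measure 114 mm over their backs; the gripper's body (76 mm by 85 mm) begins 54 mm behind the grasp point. The pads swing forward as they close: fully open they stand 13 mm farther back than shut.
Start: joints at [1.346, 0.126, -0.04, 1.405, 0, 1.571], TCP at [0.117, 0.512, 0.231] pointing down, gripper open.
Joint ranges: [-2.72, 2.72], [-0.95, 1.95], [-1.27, 1.35], [-1.78, 2.02], [-1.46, 1.47], [-3.14, 3.14]. Speed limits (rad/s): [2.39, 2.39, 3.01, 3.14, 3.14, 3.14].

### API

Orientations are given as a unit quaternion [w, x, y, z].
In Python, from cell import bot gives the robot as it stands. The module is installed in compiled form; this text tells all that it offers.
- The arm moves only by the tool arm_command, never from a script. Its argument "steps" is a list of rows, each a list of 5 numbers: the shift along the tool's x, y, z in m, then the turn about the tool's z in degrees, then the closure, from 0 (fully open) to 1 (shut). In form: [[x, y, z, twist, grip], ...]. A call has 1 to 5 rows; each row shifts and turns the commanded pose from where the row before left it, along the tool's axes as they then stand; what a row does not reach is not made up. A row lasts 1/12 s, in which the tool goes at most 41.7 mm and 7.16 degrees, less where a joint would pass 70% of its speed; a pose out of reach is approached as far as the arm can. A call with a gripper value outside its range is refused whole. The fingers move at their own pace and stop on an object; "squeeze" is the grip in N (left out, the last holds). Time passes only in rows, so rows that do not move let the fingers close. It gives the time, the measured TCP pose, the force and the opening at its end, in the units of the state.
- bot.get_state(): the state, without advancing time (a new reading comes with each control period).
- bot.snapshot(name): name is "side" or "top"; returns the picture (384x512x3 uint8, red, green, blue); there is no depth.
- bot.get_calibration(name): a dict with "fx", "fy", "cx", "cy" (pixels), "R" (3x3) and "t" (3): a world point X has camera coordinates R X + t. Camera axes: x right, y down, z forward; pixel columns grow to the right and rows downward; lengths in m; the calibration is good to about 2 mm. A picture is of the moment at which its call begins. get_calibration takes no time and is no camera call.
- bot.finish_job(): hands the job in, once; it reports no verdict.
The state is a dict: "clock": time; "joint_positions": joint angles; "joint_vel": joint speeds; "joint_efforts": joint torques, N m; "position": TCP position; "tcp_rot": TCP orientation; "ft_force": force on the tool from outside, world axes, zero at the start; "ft_torque": the same for the moment, N m; "grip_width": opening from 0.0 (shut) to 1.0 (fully open).
Only numpy, scipy, OpenCV 4.12 (cv2) and the standard library are available. Lean on these libraries where they do the work, as an engineer would, in place of code of your own. Each camera call takes 0.05 s, during which the arm holds its last target.

## Working session

There is one attempt and no reset: what is moved stays moved. The work goes in short steps, Python scripts to look and compute and a tool call to move; the robot and the scene stay as the last step left them, time stands still between calls to the robot, and variables do not carry over. Pictures are saved under pics/ and viewed, and the job is handed in when it is done.

Besides the shell and the picture viewer there is one more tool, called after "Emit:" as name(argument=value, ...), one argument or row to a line, values as JSON. arm_command: Moves the arm, as the interface text tells. Its arguments: {"type":"object","properties":{"steps":{"type":"array"},"squeeze":{"type":"number"}},"required":["steps"]}

```bash
mkdir -p pics; ls; python3 - <<'E'
from cell import bot
import cv2
for n in("top","side"):
    im=bot.snapshot(n); cv2.imwrite(f"pics/{n}0.png",cv2.resize(im[:,:,::-1],(800,600),interpolation=cv2.INTER_CUBIC)); cv2.imwrite(f"pics/{n}0_raw.png",im[:,:,::-1])
    c=bot.get_calibration(n); print(n,c)
print(bot.get_state())
E
```

```text
pics
top {'fx': 399.9854082485953, 'fy': 399.9854082485953, 'cx': 252.50125358683556, 'cy': 191.20108723716749, 'R': array([[-0.02480675, -0.99955672,  0.01646176],
       [-0.9914675 ,  0.02249138, -0.12839914],
       [ 0.12797198, -0.01950647, -0.99158594]]), 't': array([0.06202089, 0.59028532, 1.15911894])}
side {'fx': 362.5894699218625, 'fy': 362.5894699218625, 'cx': 248.7488362608343, 'cy': 192.1290253460002, 'R': array([[ 7.87913687e-01, -6.15785617e-01, -3.07831753e-04],
       [-3.59724889e-01, -4.59871487e-01, -8.11859729e-01],
       [ 4.99789981e-01,  6.39786127e-01, -5.83852452e-01]]), 't': array([-0.42787607,  0.32693048,  0.76009866])}
{'clock': 0.1, 'joint_positions': array([ 1.34599835e+00,  1.26362347e-01, -4.05242685e-02,  1.40540538e+00,
        2.39853698e-05,  1.57077778e+00]), 'joint_vel': array([ 0.00057107, -0.00173914,  0.00145864, -0.00043237,  0.00064635,
       -0.00078057]), 'joint_efforts': array([-7.31526397e-04, -4.36909533e+01,  3.53604269e+01,  1.38234714e-02,
       -7.58843134e-05,  5.73418049e-06]), 'position': array([0.11693689, 0.51142632, 0.23057606]), 'tcp_rot': array([-9.58025674e-05,  1.12153231e-01,  9.93690643e-01, -7.41767038e-04]), 'ft_force': array([-0.06858952, -1.01987221, -0.54210336]), 'ft_torque': array([-0.00299335,  0.01951676, -0.02369687]), 'grip_width': 0.9983359114332486}
```

View pics/top0.png

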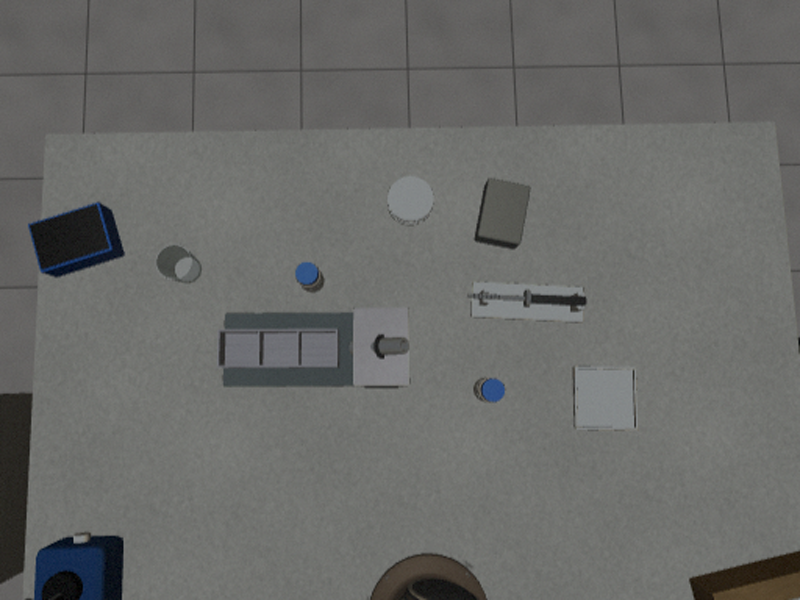

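View pics/side0.png

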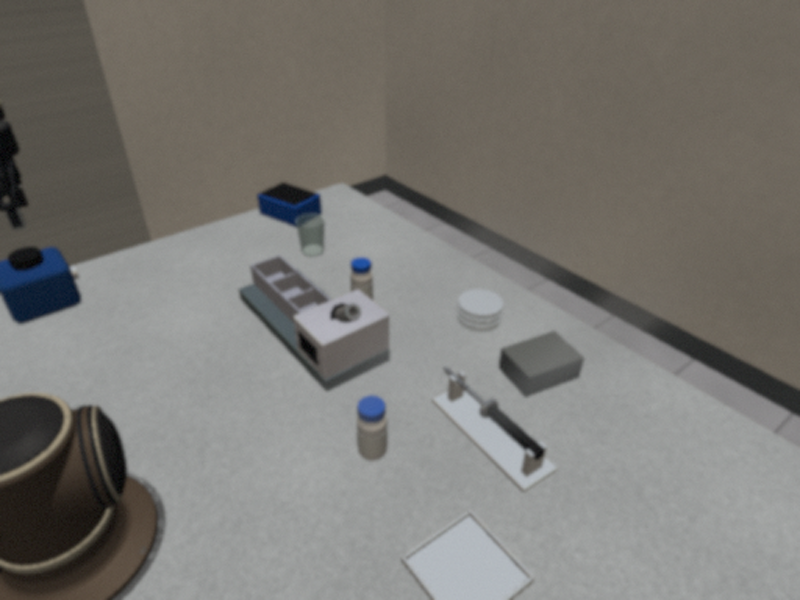

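```bash
cat > h.py <<'E'
import cv2,numpy as np
from cell import bot
C={n:bot.get_calibration(n) for n in("top","side")}
def ray(n,uv):
    c=C[n]; d=np.array([(uv[0]-c['cx'])/c['fx'],(uv[1]-c['cy'])/c['fy'],1.])
    return -c['R'].T@c['t'], c['R'].T@d
def onz(n,uv,z):
    o,d=ray(n,uv); return o+d*(z-o[2])/d[2]
def proj(n,X):
    c=C[n]; p=c['R']@np.asarray(X)+c['t']; return np.array([c['fx']*p[0]/p[2]+c['cx'],c['fy']*p[1]/p[2]+c['cy']])
def tri(a,b):
    (o1,d1),(o2,d2)=ray("top",a),ray("side",b)
    s=np.linalg.lstsq(np.c_[d1,-d2],o2-o1,rcond=None)[0]
    p,q=o1+s[0]*d1,o2+s[1]*d2; return (p+q)/2,np.linalg.norm(p-q)
def snap(tag,names=("top","side")):
    out={}
    for n in names:
        im=bot.snapshot(n)[:,:,::-1].copy(); cv2.imwrite(f"pics/{n}{tag}_raw.png",im); out[n]=im
    return out
def blobs(mask,amin=20):
    k,l,s,c=cv2.connectedComponentsWithStats(mask.astype(np.uint8))
    return [(tuple(c[i].round(2)),int(s[i,4]),tuple(s[i,:4])) for i in range(1,k) if s[i,4]>=amin]
def st():
    s=bot.get_state(); from scipy.spatial.transform import Rotation as R
    q=s['tcp_rot']; M=R.from_quat([q[1],q[2],q[3],q[0]]).as_matrix()
    return s,M
def go(target):
    s,M=st(); d=M.T@(np.array(target)-s['position']); yaw=np.degrees(np.arctan2(M[1,1],M[0,1]))
    print("t%.2f pos %s toolshift %s yawY %.2f grip %.3f F %s"%(s['clock'],s['position'].round(4),d.round(4),yaw,s['grip_width'],s['ft_force'].round(2)))
E
python3 - <<'E'
from h import *
im={n:cv2.imread(f"pics/{n}0_raw.png") for n in("top","side")}
for n in im:
    h=cv2.cvtColor(im[n],cv2.COLOR_BGR2HSV); m=(h[...,0]>100)&(h[...,0]<125)&(h[...,1]>120)&(h[...,2]>60)
    for b in blobs(m): print(n,b,onz(n,b[0],0.1).round(4))
# enlarged crops
t=im['top']
cv2.imwrite("pics/c1.png",cv2.resize(t[190:255,135:270],None,fx=5.9,fy=5.9,interpolation=cv2.INTER_CUBIC))
cv2.imwrite("pics/c2.png",cv2.resize(t[170:285,290:415],None,fx=5,fy=5,interpolation=cv2.INTER_CUBIC))
s=im['side']
cv2.imwrite("pics/c3.png",cv2.resize(s[160:250,150:255],None,fx=6,fy=6,interpolation=cv2.INTER_CUBIC))
cv2.imwrite("pics/c4.png",cv2.resize(s[225:384,250:370],None,fx=3.7,fy=3.7,interpolation=cv2.INTER_CUBIC))
E
```

```text
top ((np.float64(53.43), np.float64(157.37)), 195, (np.int32(23), np.int32(130), np.int32(49), np.int32(44))) [0.6933 0.6125 0.1   ]
top ((np.float64(195.81), np.float64(174.54)), 158, (np.int32(189), np.int32(168), np.int32(15), np.int32(14))) [0.6349 0.2092 0.1   ]
top ((np.float64(315.01), np.float64(249.33)), 164, (np.int32(308), np.int32(243), np.int32(15), np.int32(14))) [ 0.4161 -0.121   0.1   ]
top ((np.float64(45.24), np.float64(363.82)), 978, (np.int32(22), np.int32(350), np.int32(44), np.int32(34))) [0.1327 0.6125 0.1   ]
side ((np.float64(184.03), np.float64(132.51)), 423, (np.int32(166), np.int32(124), np.int32(39), np.int32(19))) [0.6406 0.5169 0.1   ]
side ((np.float64(20.36), np.float64(173.41)), 624, (np.int32(0), np.int32(159), np.int32(44), np.int32(28))) [0.0997 0.5826 0.1   ]
side ((np.float64(230.8), np.float64(169.15)), 84, (np.int32(225), np.int32(165), np.int32(12), np.int32(9))) [0.6281 0.2007 0.1   ]
side ((np.float64(237.41), np.float64(260.44)), 172, (np.int32(230), np.int32(254), np.int32(16), np.int32(14))) [ 0.4116 -0.1263  0.1   ]
```

View pics/c1.png

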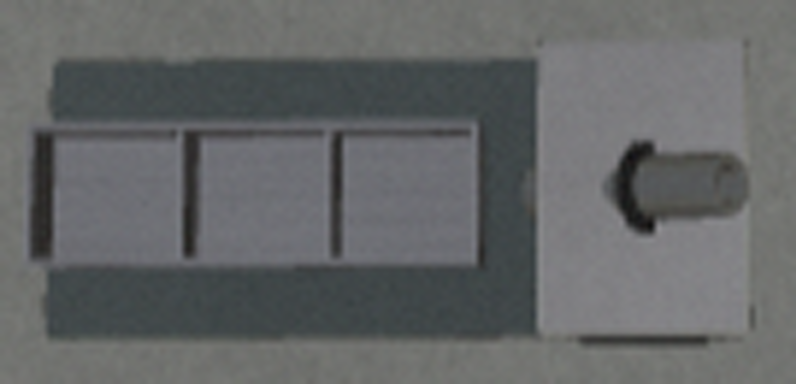

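View pics/c2.png

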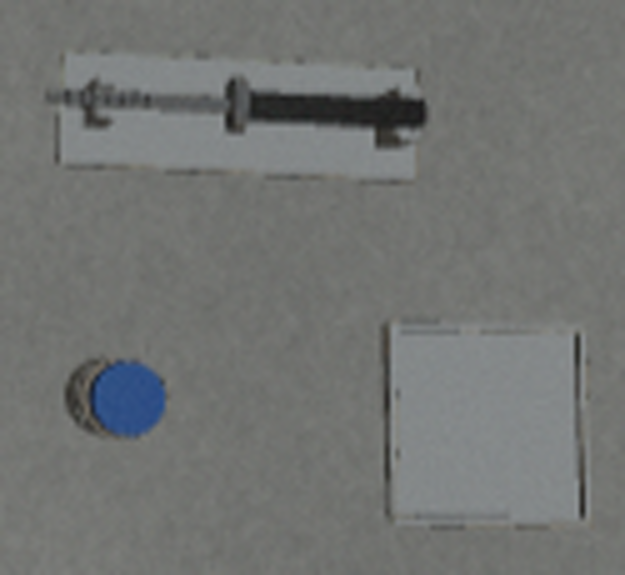

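View pics/c3.png

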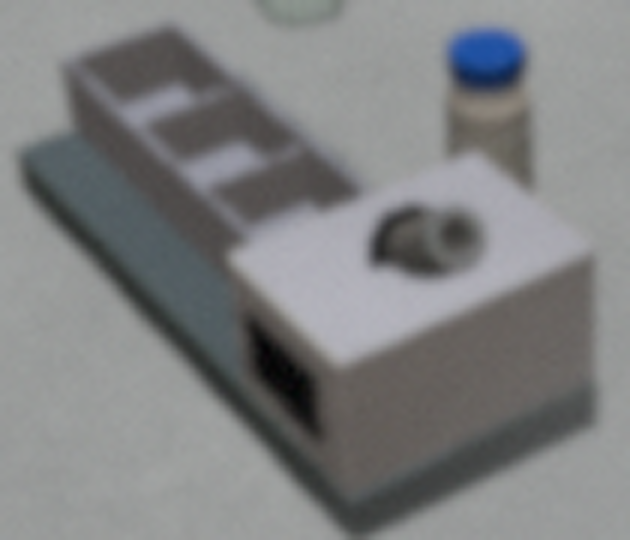

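```bash
python3 - <<'E'
from h import *
p=lambda a,s,o:(np.array(a)+.5)/s+np.array(o)-.5
im=cv2.imread("pics/top0_raw.png");
# crop c1 corners, reservoir top
R=[onz("top",p(a,5.9,(135,190)),0.11) for a in((538,40),(745,40),(750,333),(538,333))]
print("res",np.array(R).round(4).tolist(), np.mean(R,0).round(4))
Rw=[onz("top",p(a,5.9,(135,190)),0.075) for a in((33,122),(478,122),(478,268),(33,265))]
print("row",np.array(Rw).round(4).tolist(), np.mean(Rw,0).round(4))
m=p((738,185),5.9,(135,190)); print("mouth top-view",onz("top",m,0.14))
P=[onz("top",p(a,5.9,(135,190)),0.03) for a in((52,60),(47,336))]
print("plinth left",np.round(P,4).tolist())
# side reservoir top corners (c3, offset 150,160, scale 6)
S=[onz("side",p(a,6,(150,160)),0.11) for a in((230,255),(475,152),(592,258),(342,365))]
print("res side",np.round(S,4).tolist(),np.mean(S,0).round(4))
print("mouth side",onz("side",p((462,238),6,(150,160)),0.14))
for a,b in(((195.81,174.54),(230.8,167.5)),((315.01,249.33),(237.41,258.))): print(tri(a,b))
q=lambda a,z:onz("top",p(a,5,(290,170)),z)
print("cradle base",[q(a,.008).round(4).tolist() for a in((65,53),(417,68),(415,182),(57,165))])
print("gauge tip,collar face,handle end",[q(a,z).round(4).tolist() for a,z in(((46,98),.05),((227,104),.05),((427,112),.05),((427,112),.058))])
print("tray",[q(a,z).round(4).tolist() for a,z in(((388,322),.012),((582,328),.012),((586,523),.012),((390,522),.012))])
t=im[170:285,290:415]
E
```

```text
res [[0.5694, 0.1246, 0.11], [0.5671, 0.0263, 0.11], [0.4291, 0.0278, 0.11], [0.4315, 0.1269, 0.11]] [0.4993 0.0764 0.11  ]
row [[0.539, 0.372, 0.075], [0.5339, 0.1562, 0.075], [0.4632, 0.1571, 0.075], [0.4699, 0.3712, 0.075]] [0.5015 0.2641 0.075 ]
mouth top-view [0.49674124 0.03260462 0.14      ]
plinth left [[0.5742, 0.3745, 0.03], [0.4357, 0.3756, 0.03]]
res side [[0.4284, 0.1226, 0.11], [0.564, 0.1212, 0.11], [0.5566, 0.0195, 0.11], [0.4267, 0.0259, 0.11]] [0.4939 0.0723 0.11  ]
mouth side [0.49664709 0.03474863 0.14      ]
(array([0.63474694, 0.20943476, 0.09936176]), np.float64(0.000692595325918383))
(array([ 0.41595963, -0.12080313,  0.1007007 ]), np.float64(0.00047848495752965896))
cradle base [[0.6261, -0.1079, 0.008], [0.6119, -0.3255, 0.008], [0.5413, -0.3197, 0.008], [0.5569, -0.1002, 0.008]]
gauge tip,collar face,handle end [[0.5929, -0.0893, 0.05], [0.5868, -0.1969, 0.05], [0.5793, -0.3161, 0.05], [0.5784, -0.3134, 0.058]]
tray [[0.4563, -0.2966, 0.012], [0.4498, -0.4146, 0.012], [0.3338, -0.4083, 0.012], [0.3375, -0.2905, 0.012]]
```

View pics/c4.png

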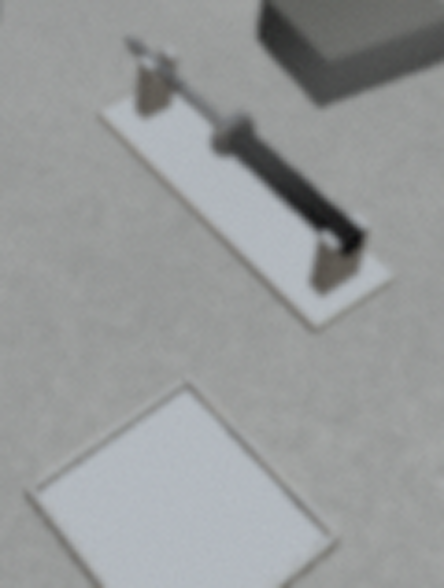

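Emit:
arm_command(
  steps=[
    [0,0,0,7.1,0],
    [0,0,0,7.1,0],
    [0,0,0,7.1,0],
    [0,0,0,7.1,0],
    [0,0,0,7.1,0],
  ],
  squeeze=40,
)

```text
clock: 0.52
position: [0.117, 0.5115, 0.2308]
tcp_rot: [0.0, 0.413, 0.911, -0.0]
ft_force: [0.6, -0.6, -0.4]
grip_width: 1.0
```

Emit:
arm_command(
  steps=[
    [0,0,0,7.1,0],
    [0,0,0,7.1,0],
    [0,0,0,7.1,0],
    [0,0,0,7.1,0],
    [0,0,0,7.1,0],
  ],
)

```text
clock: 0.93
position: [0.117, 0.5115, 0.2308]
tcp_rot: [0.0, 0.671, 0.742, -0.0]
ft_force: [1.0, 0.2, -0.3]
grip_width: 1.001
```

Emit:
arm_command(
  steps=[
    [0,0,0,7,0],
    [-0.02,0.03,0,0,0],
    [-0.02,0.035,0,0,0],
    [-0.02,0.035,0,0,0],
    [-0.02,0.035,0,0,0],
  ],
)

```text
clock: 1.35
position: [0.2516, 0.4286, 0.2309]
tcp_rot: [0.0, 0.712, 0.702, -0.0]
ft_force: [0.5, 1.0, -0.3]
grip_width: 0.997
```

```bash
python3 -c "
from h import *
go((.635,.2093,.16))"
```

```text
t1.35 pos [0.2516 0.4286 0.2309] toolshift [-0.2139  0.3865  0.071 ] yawY -0.80 grip 0.997 F [ 0.54  0.96 -0.27]
```

Emit:
arm_command(
  steps=[
    [-0.0195,0.035,0.006,0,0],
    [-0.0195,0.035,0.006,0,0],
    [-0.0195,0.035,0.006,0,0],
    [-0.0195,0.035,0.006,0,0],
    [-0.0195,0.035,0.006,0,0],
  ],
)

```text
clock: 1.77
position: [0.4256, 0.328, 0.2008]
tcp_rot: [-0.0, 0.713, 0.702, -0.0]
ft_force: [1.1, -0.1, 0.3]
grip_width: 0.999
```

Emit:
arm_command(
  steps=[
    [-0.0195,0.035,0.006,0,0],
    [-0.0195,0.035,0.006,0,0],
    [-0.0195,0.035,0.006,0,0],
    [-0.0195,0.035,0.006,0,0],
    [-0.0195,0.035,0.006,0,0],
  ],
)

```text
clock: 2.18
position: [0.5991, 0.2279, 0.1705]
tcp_rot: [-0.0, 0.713, 0.702, -0.0]
ft_force: [0.3, 1.7, 0.4]
grip_width: 0.997
```

```bash
python3 -c "
from h import *
go((.635,.2093,.055))"
```

```text
t2.18 pos [0.5991 0.2279 0.1705] toolshift [-0.018   0.0363  0.1155] yawY -0.89 grip 0.997 F [0.33 1.74 0.42]
```

Emit:
arm_command(
  steps=[
    [-0.018,0.036,0,0,0],
    [0,0,0.03,0,0],
    [0,0,0.035,0,0],
    [0,0,0.03,0,0],
    [0,0,0.02,0,0],
  ],
)

```text
clock: 2.6
position: [0.632, 0.2098, 0.052]
tcp_rot: [-0.001, 0.713, 0.701, -0.002]
ft_force: [-0.0, -0.7, -0.3]
grip_width: 1.002
```

Emit:
arm_command(
  steps=[
    [0,0,0,0,1],
    [0,0,0,0,1],
    [0,0,0,0,1],
    [0,0,0,0,1],
    [0,0,0,0,1],
  ],
)

```text
clock: 3.02
position: [0.6347, 0.2114, 0.0587]
tcp_rot: [0.001, 0.712, 0.702, 0.002]
ft_force: [0.6, -0.7, 3.1]
grip_width: 0.518
```

```bash
python3 -c "
from h import *
go((.5038,.3375,.2))
im=snap('1')['top']
cv2.imwrite('pics/v1.png',cv2.resize(im[120:280,100:300],None,fx=3.5,fy=3.5))"
```

```text
t3.02 pos [0.6347 0.2114 0.0587] toolshift [ 0.1243 -0.1323 -0.1416] yawY -0.87 grip 0.518 F [ 0.55 -0.68  3.11]
```

View pics/v1.png

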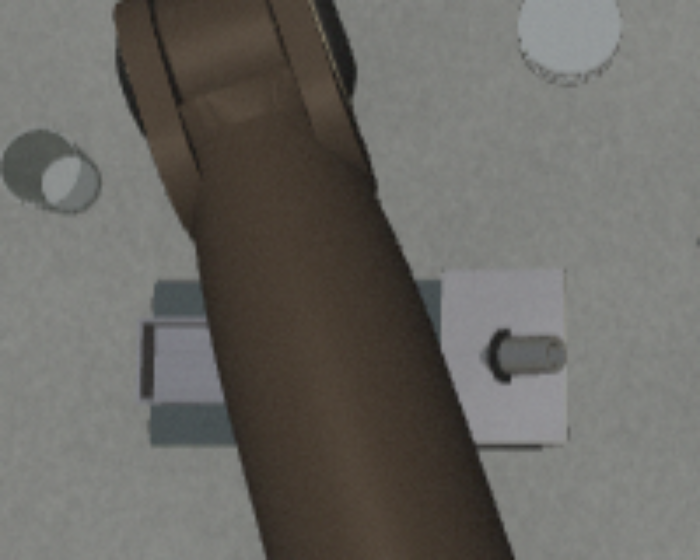

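Emit:
arm_command(
  steps=[
    [0,0,-0.02,0,1],
    [0,0,-0.03,0,1],
    [0,0,-0.03,0,1],
    [0.01,-0.01,-0.02,0,1],
    [0.02,-0.02,0,0,1],
  ],
)

```text
clock: 3.53
position: [0.6074, 0.2406, 0.1621]
tcp_rot: [0.002, 0.714, 0.7, 0.004]
ft_force: [0.2, 1.3, -1.6]
grip_width: 0.514
```

Emit:
arm_command(
  steps=[
    [0.022,-0.024,0,0,1],
    [0.022,-0.024,0,0,1],
    [0.022,-0.024,0,0,1],
    [0.02,-0.02,0,0,1],
    [0,0,0,0,1],
  ],
)

```text
clock: 3.95
position: [0.5099, 0.3318, 0.1571]
tcp_rot: [-0.001, 0.711, 0.703, 0.0]
ft_force: [-0.3, 0.2, -1.2]
grip_width: 0.513
```

```bash
python3 -c "
from h import *
go((.5035,.337,.094))"
```

```text
t3.95 pos [0.5099 0.3318 0.1571] toolshift [ 0.005  -0.0064  0.0631] yawY -0.61 grip 0.513 F [-0.31  0.22 -1.2 ]
```

Emit:
arm_command(
  steps=[
    [0.005,-0.0065,0.0,0,1],
    [0,0,0.02,0,1],
    [0,0,0.02,0,1],
    [0,0,0.015,0,1],
    [0,0,0,0,1],
  ],
)

```text
clock: 4.37
position: [0.5056, 0.3322, 0.098]
tcp_rot: [-0.0, 0.713, 0.701, -0.003]
ft_force: [-0.4, -1.2, -1.7]
grip_width: 0.516
```

```bash
python3 -c "
from h import *
go((.5035,.337,.093))
snap('2')
a=cv2.imread('pics/top2_raw.png')[170:270,90:250];b=cv2.imread('pics/side2_raw.png')[130:260,130:260]
cv2.imwrite('pics/v2.png',np.hstack([cv2.resize(a,(480,300)),cv2.resize(b,(300,300))]))"
```

```text
t4.37 pos [0.5056 0.3322 0.098 ] toolshift [ 0.0048 -0.0022  0.005 ] yawY -0.93 grip 0.516 F [-0.45 -1.2  -1.66]
```

View pics/v2.png

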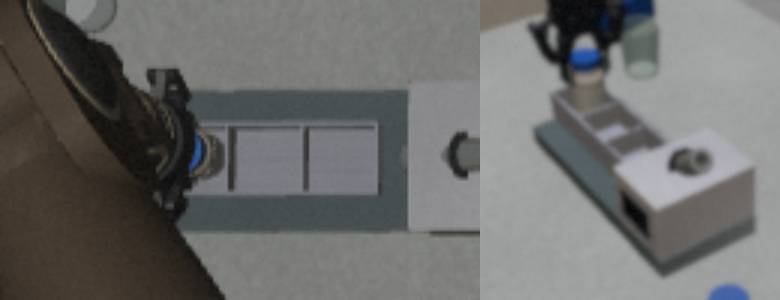

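Emit:
arm_command(
  steps=[
    [0.003,-0.002,0.003,0,1],
    [0,0,0.003,0,1],
    [0,0,0.002,0,1],
    [0,0,0,0,1],
    [0,0,0,0,1],
  ],
)

```text
clock: 4.88
position: [0.5049, 0.3368, 0.0935]
tcp_rot: [0.0, 0.713, 0.702, 0.0]
ft_force: [-0.7, 0.5, -1.1]
grip_width: 0.513
```

```bash
python3 -c "
from h import *
go((.5035,.337,.093))"
```

```text
t4.88 pos [0.5049 0.3368 0.0935] toolshift [ 0.0001 -0.0014  0.0005] yawY -0.88 grip 0.513 F [-0.66  0.54 -1.06]
```

Emit:
arm_command(
  steps=[
    [0,0,0.001,0,1],
    [0,0,0.001,0,1],
    [0,0,0.001,0,1],
    [0,0,0.001,0,1],
    [0,0,0,0,1],
  ],
)

```text
clock: 5.3
position: [0.5052, 0.3372, 0.0926]
tcp_rot: [0.0, 0.712, 0.702, 0.002]
ft_force: [-5.6, -3.8, 16.5]
grip_width: 0.514
```

Contact with the floor (16 N). Release and rise.

Emit:
arm_command(
  steps=[
    [0,0,-0.002,0,0.6],
    [0,0,0,0,0],
    [0,0,0,0,0],
    [0,0,0,0,0],
    [0,0,0,0,0],
  ],
)

```text
clock: 5.72
position: [0.5048, 0.3367, 0.0909]
tcp_rot: [-0.0, 0.713, 0.702, -0.0]
ft_force: [0.1, -0.2, -0.2]
grip_width: 0.999
```

Emit:
arm_command(
  steps=[
    [0,0,-0.02,0,0],
    [0,0,-0.03,0,0],
    [0,0,-0.03,0,0],
    [-0.03,0,-0.01,0,0],
    [-0.035,-0.005,0,0,0],
  ],
)

```text
clock: 6.13
position: [0.5008, 0.2735, 0.1841]
tcp_rot: [0.001, 0.712, 0.703, 0.003]
ft_force: [0.5, -0.5, 0.4]
grip_width: 0.998
```

```bash
python3 -c "
from h import *
go((.416,-.121,.16))"
```

```text
t6.13 pos [0.5008 0.2735 0.1841] toolshift [-0.3956 -0.08    0.0226] yawY -0.72 grip 0.998 F [ 0.53 -0.48  0.38]
```

Emit:
arm_command(
  steps=[
    [-0.036,-0.007,0,0,0],
    [-0.036,-0.007,0,0,0],
    [-0.036,-0.007,0,0,0],
    [-0.036,-0.007,0,0,0],
    [-0.036,-0.007,0,0,0],
  ],
)

```text
clock: 6.55
position: [0.4604, 0.0909, 0.1811]
tcp_rot: [0.0, 0.712, 0.702, -0.0]
ft_force: [0.2, -0.4, -0.1]
grip_width: 1.0
```

Emit:
arm_command(
  steps=[
    [-0.036,-0.0075,0,0,0],
    [-0.036,-0.0075,0,0,0],
    [-0.036,-0.0075,0,0,0],
    [-0.036,-0.0075,0,0,0],
    [-0.036,-0.0075,0,0,0],
  ],
)

```text
clock: 6.97
position: [0.4201, -0.0885, 0.1813]
tcp_rot: [0.0, 0.712, 0.702, 0.0]
ft_force: [1.1, -0.1, 0.2]
grip_width: 1.003
```

```bash
python3 -c "
from h import *
go((.416,-.121,.055))"
```

```text
t6.97 pos [ 0.4201 -0.0885  0.1813] toolshift [-0.0325 -0.0036  0.1263] yawY -0.86 grip 1.003 F [ 1.07 -0.08  0.25]
```

Emit:
arm_command(
  steps=[
    [-0.03,-0.003,0,0,0],
    [0,0,0.01,0,0],
    [0,0,0.035,0,0],
    [0,0,0.035,0,0],
    [0,0,0.035,0,0],
  ],
)

```text
clock: 7.38
position: [0.4176, -0.1171, 0.0652]
tcp_rot: [0.001, 0.713, 0.701, 0.0]
ft_force: [0.7, -1.0, 0.9]
grip_width: 1.002
```

```bash
python3 -c "
from h import *
go((.416,-.121,.055))"
```

```text
t7.38 pos [ 0.4176 -0.1171  0.0652] toolshift [-0.0039 -0.0016  0.0102] yawY -0.93 grip 1.002 F [ 0.74 -0.99  0.91]
```

Emit:
arm_command(
  steps=[
    [-0.004,-0.0015,0.01,0,0],
    [0,0,0,0,0],
    [0,0,0,0,1],
    [0,0,0,0,1],
    [0,0,0,0,1],
  ],
)

```text
clock: 7.8
position: [0.4175, -0.1212, 0.0584]
tcp_rot: [0.002, 0.712, 0.702, 0.001]
ft_force: [0.0, -0.4, 0.5]
grip_width: 0.605
```

Emit:
arm_command(
  steps=[
    [0,0,0,0,1],
    [0,0,0,0,1],
    [0,0,-0.01,0,1],
    [0,0,-0.03,0,1],
    [0,0,-0.035,0,1],
  ],
)

```text
clock: 8.22
position: [0.4144, -0.1204, 0.1317]
tcp_rot: [-0.001, 0.712, 0.702, -0.001]
ft_force: [1.0, 0.1, -1.2]
grip_width: 0.515
```

```bash
python3 -c "
from h import *
go((.501,.1935,.2))"
```

```text
t8.22 pos [ 0.4144 -0.1204  0.1317] toolshift [ 0.3152  0.0816 -0.0683] yawY -0.87 grip 0.515 F [ 0.95  0.13 -1.16]
```

Emit:
arm_command(
  steps=[
    [0,0,-0.037,0,1],
    [0.01,0,-0.037,0,1],
    [0.02,0.0,-0.02,0,1],
    [0.035,0.005,0,0,1],
    [0.036,0.01,0,0,1],
  ],
)

```text
clock: 8.63
position: [0.4329, -0.0197, 0.2288]
tcp_rot: [0.002, 0.714, 0.701, 0.002]
ft_force: [1.2, 0.2, -2.0]
grip_width: 0.51
```

Emit:
arm_command(
  steps=[
    [0.036,0.012,0,0,1],
    [0.036,0.012,0,0,1],
    [0.036,0.012,0,0,1],
    [0.036,0.012,0,0,1],
    [0.036,0.01,0,0,1],
  ],
)

```text
clock: 9.05
position: [0.4936, 0.1611, 0.2267]
tcp_rot: [0.0, 0.712, 0.702, 0.001]
ft_force: [0.7, -1.2, -0.6]
grip_width: 0.513
```

```bash
python3 -c "
from h import *
go((.5015,.1935,.097))"
```

```text
t9.05 pos [0.4936 0.1611 0.2267] toolshift [0.0325 0.0072 0.1297] yawY -0.86 grip 0.513 F [ 0.7  -1.18 -0.63]
```

Emit:
arm_command(
  steps=[
    [0.03,0.007,0,0,1],
    [0,0,0.02,0,1],
    [0,0,0.035,0,1],
    [0,0,0.025,0,1],
    [0,0,0,0,1],
  ],
)

```text
clock: 9.47
position: [0.4979, 0.1883, 0.1411]
tcp_rot: [-0.002, 0.712, 0.702, -0.004]
ft_force: [-0.1, 0.0, -1.7]
grip_width: 0.513
```

```bash
python3 -c "
from h import *
go((.5015,.1935,.097))"
```

```text
t9.47 pos [0.4979 0.1883 0.1411] toolshift [0.0054 0.0039 0.0441] yawY -0.83 grip 0.513 F [-0.1   0.03 -1.72]
```

Emit:
arm_command(
  steps=[
    [0.0035,0.003,0.01,0,1],
    [0,0,0.02,0,1],
    [0,0,0.014,0,1],
    [0,0,0.003,0,1],
    [0,0,0,0,1],
  ],
)

```text
clock: 9.88
position: [0.5041, 0.1924, 0.0991]
tcp_rot: [0.0, 0.713, 0.702, 0.0]
ft_force: [0.0, 0.6, -0.7]
grip_width: 0.511
```

Emit:
arm_command(
  steps=[
    [0,0,0.001,0,1],
    [0,0,0.001,0,1],
    [0,0,0.001,0,1],
    [0,0,0,0,1],
    [0,0,0,0,1],
  ],
)

```text
clock: 10.3
position: [0.5039, 0.1924, 0.0958]
tcp_rot: [0.0, 0.713, 0.702, 0.0]
ft_force: [-0.7, -0.4, -1.4]
grip_width: 0.515
```

```bash
python3 -c "
from h import *
go((.5015,.1935,.097))"
```

```text
t10.30 pos [0.5039 0.1924 0.0958] toolshift [ 0.0011 -0.0024 -0.0012] yawY -0.88 grip 0.515 F [-0.73 -0.4  -1.42]
```

Emit:
arm_command(
  steps=[
    [0,-0.001,0.001,0,1],
    [0,0,0.001,0,1],
    [0,0,0.001,0,1],
    [0,0,0.001,0,1],
    [0,0,0,0,1],
  ],
)

```text
clock: 10.72
position: [0.5027, 0.1927, 0.0927]
tcp_rot: [-0.0, 0.712, 0.702, 0.001]
ft_force: [-4.1, 0.2, 8.7]
grip_width: 0.514
```

Emit:
arm_command(
  steps=[
    [0,0,-0.001,0,0.6],
    [0,0,0,0,0],
    [0,0,0,0,0],
    [0,0,0,0,0],
    [0,0,0,0,0],
  ],
)

```text
clock: 11.13
position: [0.5027, 0.1923, 0.0921]
tcp_rot: [0.0, 0.713, 0.702, -0.0]
ft_force: [-0.6, -0.1, -0.7]
grip_width: 0.994
```

Emit:
arm_command(
  steps=[
    [0,0,-0.02,0,0],
    [0,0,-0.03,0,0],
    [0,0,-0.03,0,0],
    [0,0,-0.03,0,0],
    [-0.03,0.005,-0.01,0,0],
  ],
)

```text
clock: 11.55
position: [0.5084, 0.1655, 0.2166]
tcp_rot: [0.001, 0.711, 0.703, 0.003]
ft_force: [1.3, -0.2, 0.1]
grip_width: 1.002
```

Emit:
arm_command(
  steps=[
    [-0.037,0.005,0,0,0],
    [-0.037,0.005,0,0,0],
    [-0.037,0.005,0,0,0],
    [-0.037,0.005,0,0,0],
    [-0.037,0.005,0,0,0],
  ],
)

```text
clock: 11.97
position: [0.5293, -0.0248, 0.2123]
tcp_rot: [0.0, 0.712, 0.702, 0.0]
ft_force: [0.5, 0.9, 0.6]
grip_width: 0.999
```

```bash
python3 -c "
from h import *
go((.582,-.2575,.13))
snap('3')
a=cv2.imread('pics/top3_raw.png')[170:270,90:250];b=cv2.imread('pics/side3_raw.png')[130:260,130:260]
cv2.imwrite('pics/v3.png',np.hstack([cv2.resize(a,(480,300)),cv2.resize(b,(300,300))]))"
```

```text
t11.97 pos [ 0.5293 -0.0248  0.2123] toolshift [-0.2318  0.0562  0.0823] yawY -0.86 grip 0.999 F [0.48 0.87 0.57]
```

View pics/v3.png

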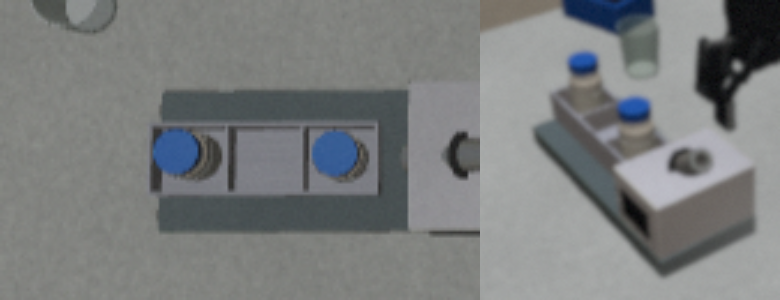

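Emit:
arm_command(
  steps=[
    [-0.037,0.009,0,1.0,0],
    [-0.037,0.01,0,1.0,0],
    [-0.037,0.01,0.01,0.9,0],
    [-0.037,0.01,0.02,0,0],
    [-0.037,0.01,0.02,0,0],
  ],
)

```text
clock: 12.48
position: [0.5701, -0.2089, 0.1638]
tcp_rot: [0.001, 0.73, 0.684, 0.001]
ft_force: [0.1, 0.3, -0.0]
grip_width: 1.006
```

Emit:
arm_command(
  steps=[
    [-0.03,0.0,0.02,0,0],
    [-0.01,0,0,0,0],
    [0,0,0,0,0],
  ],
)

```text
clock: 12.73
position: [0.5655, -0.2488, 0.1419]
tcp_rot: [-0.002, 0.731, 0.682, -0.001]
ft_force: [-0.5, -0.9, 0.7]
grip_width: 0.999
```

```bash
python3 -c "
from h import *
go((.582,-.2575,.0315))"
```

```text
t12.73 pos [ 0.5655 -0.2488  0.1419] toolshift [-0.0076  0.0174  0.1103] yawY -3.95 grip 0.999 F [-0.54 -0.92  0.71]
```

Emit:
arm_command(
  steps=[
    [-0.0075,0.0175,0.02,0,0],
    [0,0,0.035,0,0],
    [0,0,0.035,0,0],
    [0,0,0.015,0,0],
    [0,0,0,0,0],
  ],
)

```text
clock: 13.15
position: [0.5818, -0.2531, 0.0355]
tcp_rot: [-0.003, 0.729, 0.684, -0.001]
ft_force: [-1.1, 1.2, -0.8]
grip_width: 1.0
```

```bash
python3 -c "
from h import *
go((.582,-.2575,.0315))
snap('4')
a=cv2.imread('pics/top4_raw.png')[150:250,280:400];b=cv2.imread('pics/side4_raw.png')[200:320,240:370]
cv2.imwrite('pics/v4.png',np.hstack([cv2.resize(a,(400,400)),cv2.resize(b,(400,400))]))"
```

```text
t13.15 pos [ 0.5818 -0.2531  0.0355] toolshift [-0.0044  0.0005  0.004 ] yawY -3.67 grip 1.000 F [-1.1   1.18 -0.79]
```

View pics/v4.png

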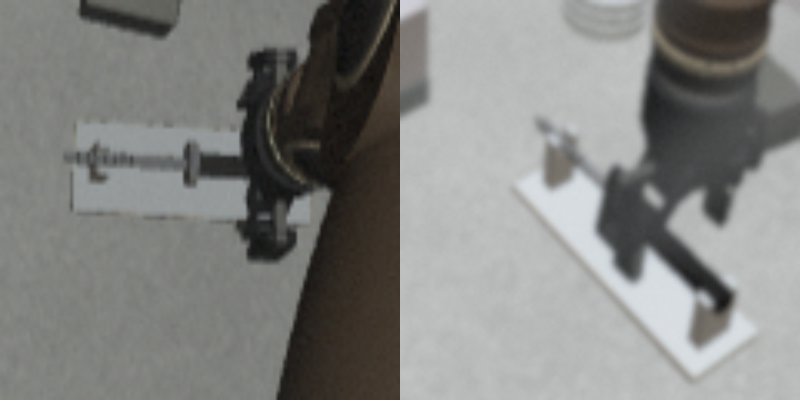

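Emit:
arm_command(
  steps=[
    [-0.003,0,0.003,0,0],
    [0,0,0,0,1],
    [0,0,0,0,1],
    [0,0,0,0,1],
    [0,0,0,0,1],
  ],
  squeeze=40,
)

```text
clock: 13.67
position: [0.5837, -0.2592, 0.0366]
tcp_rot: [0.001, 0.73, 0.683, 0.0]
ft_force: [-0.3, 0.3, -0.7]
grip_width: 0.45
```

Emit:
arm_command(
  steps=[
    [0,0,0,0,1],
    [0,0,0,0,1],
    [0,0,0,0,1],
    [0,0,0,0,1],
    [0,0,0,0,1],
  ],
)

```text
clock: 14.08
position: [0.5823, -0.259, 0.0361]
tcp_rot: [-0.001, 0.73, 0.683, -0.001]
ft_force: [-5.3, 1.4, 5.7]
grip_width: 0.178
```

```bash
python3 -c "
from h import *
go((.582,-.2575,.0315))"
```

```text
t14.08 pos [ 0.5823 -0.259   0.0361] toolshift [ 0.0014 -0.0004  0.0046] yawY -3.81 grip 0.178 F [-5.33  1.35  5.73]
```

Emit:
arm_command(
  steps=[
    [0,0,-0.01,0,1],
    [0,0,-0.03,0,1],
    [0,0,-0.035,0,1],
    [0,0,-0.035,0,1],
    [0,0,-0.035,0,1],
  ],
)

```text
clock: 14.5
position: [0.5832, -0.2588, 0.1826]
tcp_rot: [-0.0, 0.73, 0.683, 0.0]
ft_force: [1.2, -0.1, -1.5]
grip_width: 0.181
```

Emit:
arm_command(
  steps=[
    [0,0,-0.02,0,1],
    [0,0,0,0,1],
    [0,0,0,0,1],
  ],
)

```text
clock: 14.75
position: [0.5842, -0.2593, 0.2024]
tcp_rot: [0.002, 0.73, 0.683, 0.001]
ft_force: [-0.5, -0.5, -2.4]
grip_width: 0.178
```

```bash
python3 -c "
from h import *
go((.582,-.2575,.0315))
snap('5')
a=cv2.imread('pics/top5_raw.png')[150:250,280:400];b=cv2.imread('pics/side5_raw.png')[140:300,230:390]
cv2.imwrite('pics/v5.png',np.hstack([cv2.resize(a,(400,400)),cv2.resize(b,(400,400))]))"
```

```text
t14.75 pos [ 0.5842 -0.2593  0.2024] toolshift [ 0.0019 -0.0029  0.1709] yawY -3.78 grip 0.178 F [-0.46 -0.54 -2.36]
```

View pics/v5.png

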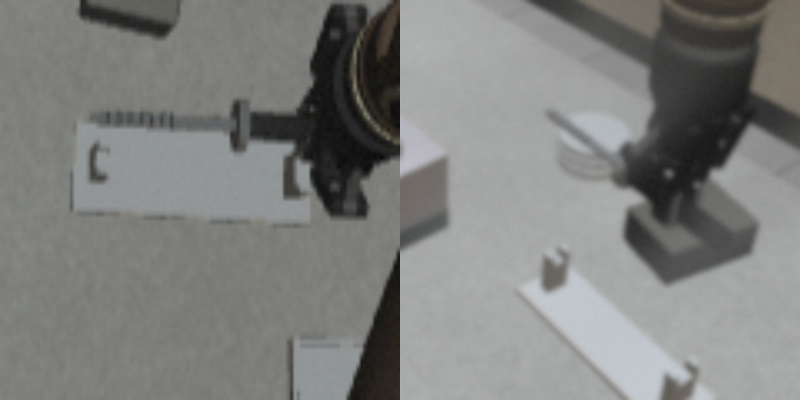

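```bash
python3 -c "
from h import *
a=tri((307.6,179.2),(289.2,184.8));b=tri((352,181.2),(320,206))
print(a,b);d=b[0]-a[0];print(d,np.degrees(np.arctan2(d[2],np.hypot(*d[:2]))),np.linalg.norm(d))
a=cv2.imread('pics/top5_raw.png')[160:200,290:370];b=cv2.imread('pics/side5_raw.png')[170:230,270:350]
cv2.imwrite('pics/v5b.png',np.vstack([cv2.resize(a,None,fx=7,fy=7,interpolation=2),cv2.resize(b,None,fx=5,fy=5,interpolation=2).repeat(1,0)[:, :400].copy() if 0 else cv2.resize(b[:36],None,fx=7,fy=7,interpolation=2)]))"
```

```text
(array([ 0.59676102, -0.09070528,  0.21155359]), np.float64(0.0005904325474147687)) (array([ 0.5865253 , -0.20152649,  0.2199393 ]), np.float64(0.0037886180612093))
[-0.01023572 -0.11082122  0.00838572] 4.3089894172024845 0.11160838755614862
```

View pics/v5b.png

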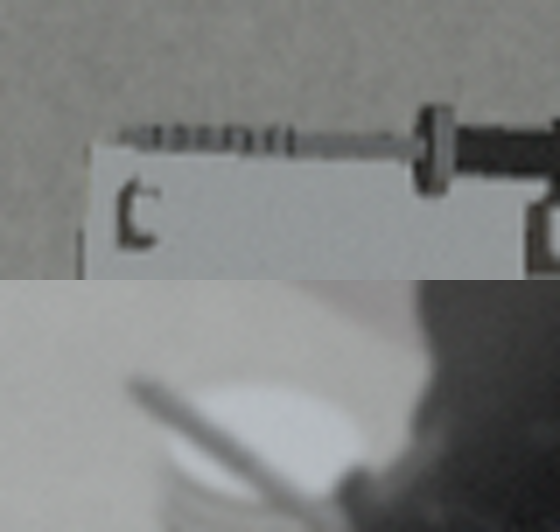

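Emit:
arm_command(
  steps=[
    [0.016,-0.016,0,-1.4,1],
    [0.018,-0.018,0,-1.4,1],
    [0.018,-0.018,0.01,0,1],
    [0.018,-0.018,0.03,0,1],
    [0.014,-0.018,0.03,0,1],
  ],
  squeeze=30,
)

```text
clock: 15.27
position: [0.497, -0.1711, 0.1291]
tcp_rot: [-0.0, 0.713, 0.701, 0.0]
ft_force: [0.4, 0.3, -1.9]
grip_width: 0.179
```

Emit:
arm_command(
  steps=[
    [0,0,0,0,1],
    [0,0,0,0,1],
  ],
)

```text
clock: 15.43
position: [0.4932, -0.1702, 0.1259]
tcp_rot: [-0.005, 0.713, 0.701, -0.002]
ft_force: [0.2, 0.6, -0.7]
grip_width: 0.179
```

```bash
python3 -c "
from h import *
go((.493,-.159,.126))
snap('6')
a=cv2.imread('pics/top6_raw.png')[190:250,220:320];b=cv2.imread('pics/side6_raw.png')[180:260,200:300]
cv2.imwrite('pics/v6.png',np.vstack([cv2.resize(a,None,fx=5,fy=5,interpolation=2),cv2.resize(b,None,fx=5,fy=5,interpolation=2)][:1]));cv2.imwrite('pics/v6b.png',cv2.resize(b,None,fx=7,fy=7,interpolation=2))"
```

```text
t15.43 pos [ 0.4932 -0.1702  0.1259] toolshift [ 0.0112 -0.0004 -0.0001] yawY -0.93 grip 0.179 F [ 0.22  0.65 -0.68]
```

View pics/v6.png

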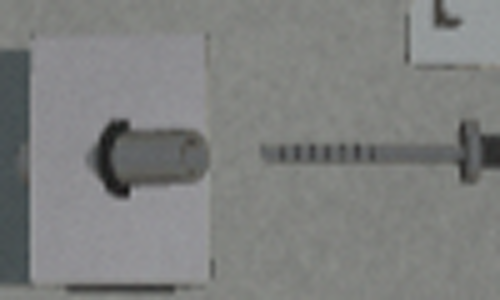

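View pics/v6b.png

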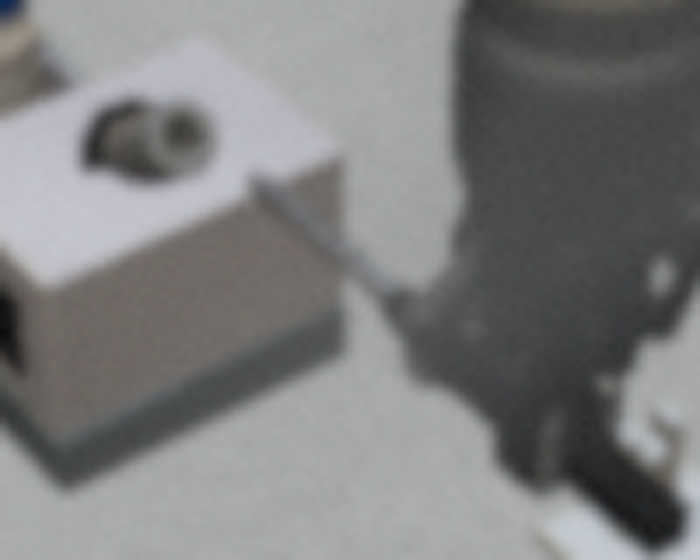

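```bash
python3 -c "
from h import *
m=tri((220+188.5/5-.4,190+156.5/5-.4),(200+187/7-.4,180+130/7-.4));t=tri((220+261/5-.4,190+152.5/5-.4),(200+254/7-.4,180+181/7-.4))
print(m,t)
for M in ((.4975,.0345,.14),(.4985,.0355,.14)): print(proj('top',M),proj('side',M))
M=np.array((.4975,.0345,.14))
print((proj('top',M)-[219.6,189.6])*5,(proj('side',M)-[199.6,179.6])*7)
"
```

```text
(array([0.49762721, 0.03864394, 0.14066657]), np.float64(0.0015328193051813027)) (array([ 0.49919546, -0.00094432,  0.13987362]), np.float64(0.0022521194087416012))
[258.96262057 220.67699856] [226.90480791 199.17446094]
[258.5837837  220.31630631] [226.99668667 198.85326502]
[196.81310284 155.38499278] [191.13365537 137.02122655]
```

Emit:
arm_command(
  steps=[
    [0.01,-0.002,0,0,1],
    [0.015,0,0,0,1],
    [0.008,0,0,0,1],
    [0,0,0,0,1],
    [0,0,0,0,1],
  ],
)

```text
clock: 15.95
position: [0.4976, -0.1392, 0.1315]
tcp_rot: [0.001, 0.713, 0.701, 0.0]
ft_force: [-0.2, -0.2, -2.2]
grip_width: 0.175
```

```bash
cat > look.py <<'E'
import sys
from h import *
tag=sys.argv[1]
s,M=st(); go(s['position'])
snap(tag)
a=cv2.imread(f'pics/top{tag}_raw.png')[190:250,220:320];b=cv2.imread(f'pics/side{tag}_raw.png')[160:250,200:300]
cv2.imwrite(f'pics/v{tag}.png',np.vstack([cv2.resize(a,None,fx=4,fy=4,interpolation=2),cv2.resize(b,None,fx=4,fy=4,interpolation=2)]))
E
python3 look.py 7
```

```text
t15.95 pos [ 0.4976 -0.1392  0.1315] toolshift [0. 0. 0.] yawY -0.92 grip 0.175 F [-0.22 -0.15 -2.19]
```

View pics/v7.png

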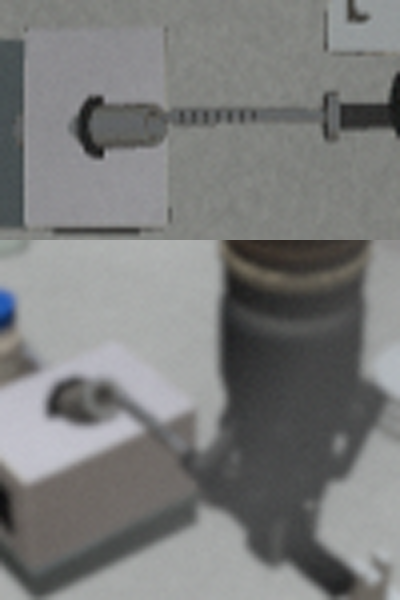

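```bash
python3 - <<'E'
from h import *
print(tri((262.6,218.6),(229.6,196.6)), st()[0]['position'], st()[0]['joint_vel'].round(3))
im=snap('8'); go((.4932,-.1392,.1259))
a=im['top'][205:235,240:300];b=im['side'][180:225,205:265]
cv2.imwrite('pics/v8.png',np.vstack([cv2.resize(x,None,fx=8,fy=8,interpolation=2) for x in(a,b)]))
E
```

```text
(array([0.50135402, 0.02550197, 0.15200643]), np.float64(0.0019065620691047502)) [ 0.49715946 -0.13965338  0.13111452] [-0.006  0.002 -0.005  0.001  0.001  0.   ]
t16.15 pos [ 0.4968 -0.1398  0.1309] toolshift [ 0.0005 -0.0037  0.0049] yawY -1.01 grip 0.178 F [ 0.42 -0.71 -1.3 ]
```

View pics/v8.png

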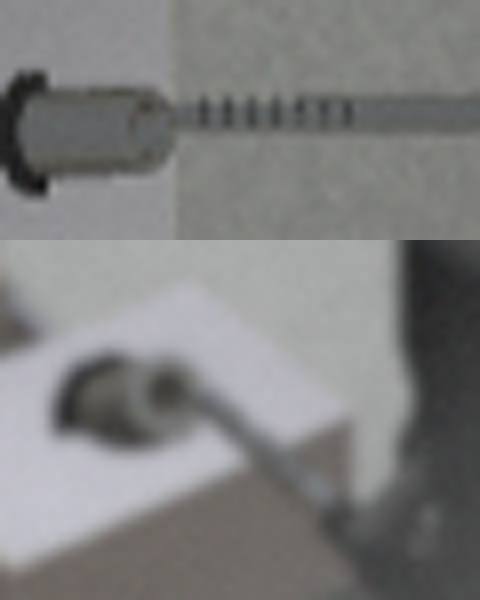

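```bash
python3 - <<'E'
from h import *
print(tri((261.1,219),(229,197.7)),tri((258.6,220.6),(226.1,197.4)))
for dx in(-.004,0,.004):
  P=np.array((.4977+dx,.026,.14));print(proj('top',P),proj('side',P))
E
```

```text
(array([0.50114584, 0.02906607, 0.146388  ]), np.float64(0.0008846117431359116)) (array([0.49692415, 0.03596106, 0.14528549]), np.float64(0.00120546911536667))
[262.13735866 222.00663378] [227.59710162 201.26067052]
[262.09617479 220.52801208] [228.85279015 200.68849398]
[262.05502981 219.05078685] [230.10316998 200.11873644]
```

Emit:
arm_command(
  steps=[
    [0,-0.004,0.003,0,1],
    [0,0,0,0,1],
    [0,0,0,0,1],
    [0,0,0,0,1],
  ],
)

```text
clock: 16.48
position: [0.4925, -0.1394, 0.1276]
tcp_rot: [-0.0, 0.713, 0.701, -0.0]
ft_force: [0.2, -0.1, -0.6]
grip_width: 0.177
```

```bash
cat > look2.py <<'E'
import sys
from h import *
tag=sys.argv[1]; im=snap(tag); go((.4932,-.1392,.1259))
a=im['top'][205:235,240:300];b=im['side'][165:225,205:265]
cv2.imwrite(f'pics/v{tag}.png',np.vstack([cv2.resize(x,None,fx=6,fy=6,interpolation=2) for x in(a,b)]))
E
python3 look2.py 9
```

```text
t16.58 pos [ 0.4927 -0.1393  0.1278] toolshift [0.0002 0.0005 0.0019] yawY -0.99 grip 0.174 F [-0.01 -0.21 -1.72]
```

View pics/v9.png

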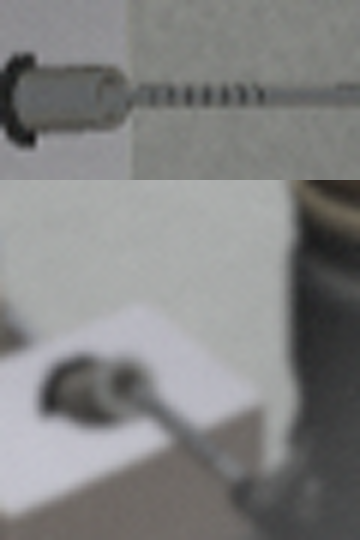

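Emit:
arm_command(
  steps=[
    [0.004,0,0,0,1],
    [0.004,0,0,0,1],
    [0.003,0,0,0,1],
    [0,0,0,0,1],
    [0,0,0,0,1],
  ],
  squeeze=25,
)

```text
clock: 17.0
position: [0.4929, -0.1279, 0.1278]
tcp_rot: [0.0, 0.713, 0.701, -0.0]
ft_force: [-0.5, -0.3, -1.7]
grip_width: 0.178
```

```bash
python3 look2.py 10
```

```text
t17.10 pos [ 0.4929 -0.1282  0.1278] toolshift [-0.011   0.0005  0.0019] yawY -0.96 grip 0.176 F [-0.62  0.22 -1.71]
```

View pics/v10.png

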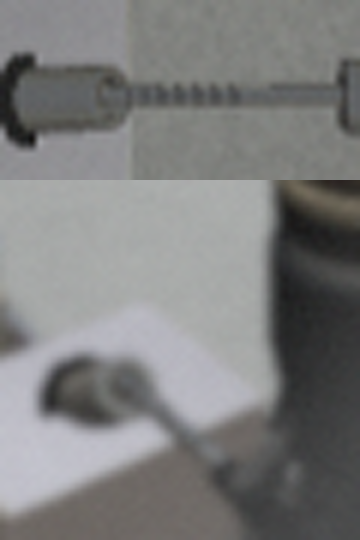

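Emit:
arm_command(
  steps=[
    [0.003,0,0,0,1],
    [0.002,0,0,0,1],
    [0.002,0,0,0,1],
    [0,0,0,0,1],
    [0,0,0,0,1],
  ],
)

```text
clock: 17.52
position: [0.4929, -0.1214, 0.1276]
tcp_rot: [0.0, 0.713, 0.701, -0.0]
ft_force: [-0.6, -2.2, -3.5]
grip_width: 0.181
```

```bash
python3 look2.py 11
```

```text
t17.62 pos [ 0.4929 -0.1214  0.1276] toolshift [-0.0178  0.0006  0.0017] yawY -0.99 grip 0.178 F [ 1.01 -2.22 -3.13]
```

View pics/v11.png

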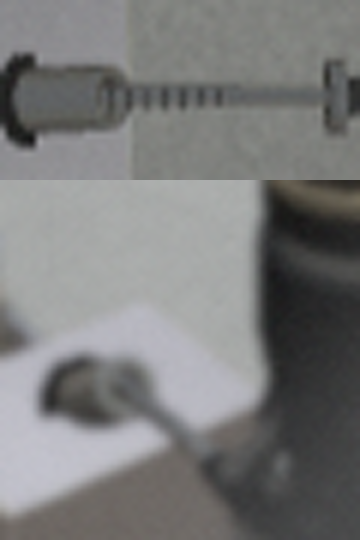

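Emit:
arm_command(
  steps=[
    [0.001,0,-0.005,0,1],
    [0.001,0,-0.006,0,1],
    [0.001,0,-0.006,0,1],
    [0,0,0,0,1],
    [0,0,0,0,1],
  ],
)

```text
clock: 18.03
position: [0.4934, -0.118, 0.1456]
tcp_rot: [0.0, 0.713, 0.701, 0.001]
ft_force: [0.6, -2.0, -2.2]
grip_width: 0.173
```

```bash
python3 look2.py 12
```

```text
t18.13 pos [ 0.4931 -0.1178  0.1449] toolshift [-0.0214  0.0004  0.019 ] yawY -0.97 grip 0.176 F [ 0.47 -0.94 -1.9 ]
```

View pics/v12.png

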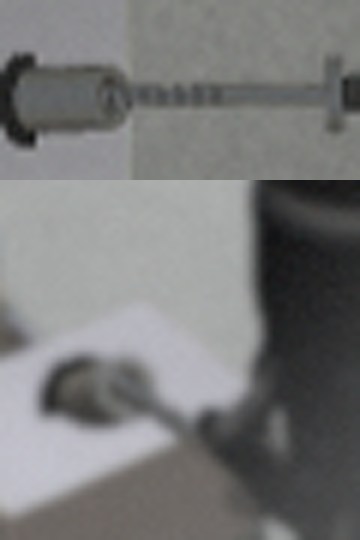

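Emit:
arm_command(
  steps=[
    [0.002,0,-0.006,0,1],
    [0.002,0,-0.006,0,1],
    [0.002,0,-0.006,0,1],
    [0,0,0,0,1],
    [0,0,0,0,1],
  ],
)

```text
clock: 18.55
position: [0.4934, -0.1119, 0.1634]
tcp_rot: [0.0, 0.713, 0.701, 0.001]
ft_force: [0.0, -1.1, -1.6]
grip_width: 0.175
```

```bash
python3 look2.py 13
```

```text
t18.65 pos [ 0.4932 -0.1118  0.1628] toolshift [-0.0275  0.0004  0.0369] yawY -0.97 grip 0.177 F [-0.29 -0.48 -1.38]
```

View pics/v13.png

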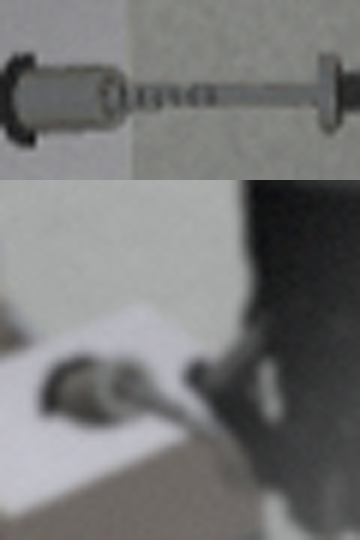

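Emit:
arm_command(
  steps=[
    [0.003,0,-0.006,0,1],
    [0.003,0,-0.006,0,1],
    [0.003,0,-0.006,0,1],
    [0.003,0,-0.005,0,1],
    [0,0,0,0,1],
  ],
)

```text
clock: 19.07
position: [0.4937, -0.0997, 0.1872]
tcp_rot: [0.001, 0.713, 0.701, 0.001]
ft_force: [-0.4, -2.0, -2.1]
grip_width: 0.176
```

```bash
python3 look2.py 14
```

```text
t19.17 pos [ 0.4935 -0.0997  0.1861] toolshift [-0.0395  0.0003  0.0602] yawY -0.95 grip 0.178 F [-0.71 -1.03 -2.77]
```

View pics/v14.png

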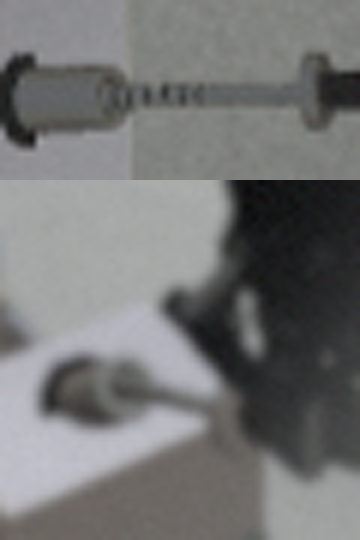

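Emit:
arm_command(
  steps=[
    [0.003,0,-0.007,0,1],
    [0.003,0,-0.007,0,1],
    [0.003,0,-0.007,0,1],
    [0,0,0,0,1],
    [0,0,0,0,1],
  ],
)

```text
clock: 19.58
position: [0.4939, -0.0909, 0.2075]
tcp_rot: [0.0, 0.713, 0.701, 0.001]
ft_force: [-0.4, 0.4, -2.0]
grip_width: 0.175
```

```bash
python3 look2.py 15
```

```text
t19.68 pos [ 0.4937 -0.0909  0.2069] toolshift [-0.0483  0.0003  0.081 ] yawY -0.97 grip 0.179 F [-0.19 -0.91 -1.81]
```

View pics/v15.png

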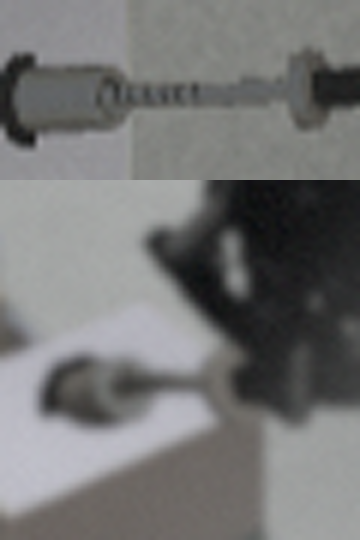

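Emit:
arm_command(
  steps=[
    [0.003,0,-0.005,0,1],
    [0.004,0,-0.005,0,1],
    [0.004,0,-0.005,0,1],
    [0,0,0,0,1],
    [0,0,0,0,1],
  ],
)

```text
clock: 20.1
position: [0.4939, -0.0799, 0.2223]
tcp_rot: [0.0, 0.713, 0.701, 0.0]
ft_force: [-0.6, -0.8, -1.3]
grip_width: 0.179
```

```bash
python3 look2.py 16
```

```text
t20.20 pos [ 0.4938 -0.0799  0.2218] toolshift [-0.0594  0.0004  0.0959] yawY -0.97 grip 0.177 F [-0.25 -0.13 -2.  ]
```

View pics/v16.png

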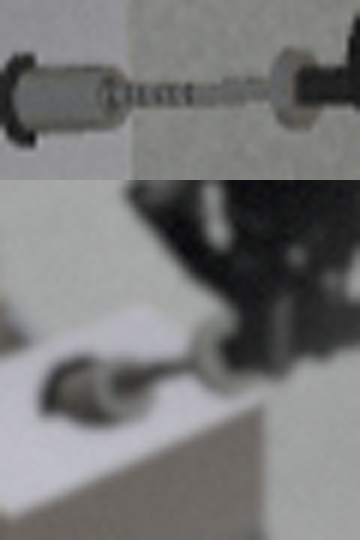

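Emit:
arm_command(
  steps=[
    [0.0045,0,0.0038,0,1],
    [0.0061,0,0.0051,0,1],
    [0.0061,0,0.0051,0,1],
    [0.0045,0,0.0038,0,1],
    [0,0,0,0,1],
  ],
)

```text
clock: 20.62
position: [0.4934, -0.0579, 0.2026]
tcp_rot: [-0.001, 0.713, 0.701, -0.0]
ft_force: [-0.1, -0.7, -2.0]
grip_width: 0.178
```

```bash
python3 look2.py 17
```

```text
t20.72 pos [ 0.4938 -0.0586  0.2036] toolshift [-0.0806  0.0008  0.0777] yawY -0.93 grip 0.178 F [-0.47  0.22 -1.74]
```

View pics/v17.png

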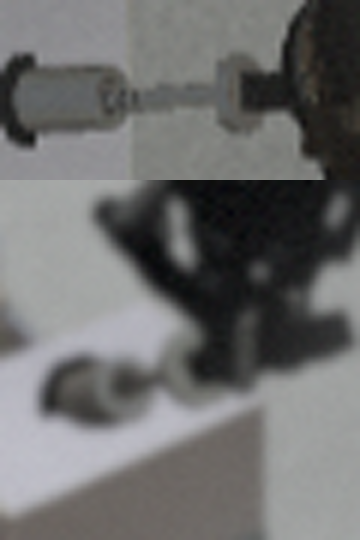

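Emit:
arm_command(
  steps=[
    [0.0061,0,0.0051,0,1],
    [0.0061,0,0.0051,0,1],
    [0.0061,0,0.0051,0,1],
    [0.0061,0,0.0051,0,1],
    [0,0,0,0,1],
  ],
)

```text
clock: 21.13
position: [0.4938, -0.0335, 0.1821]
tcp_rot: [-0.001, 0.713, 0.701, -0.0]
ft_force: [0.4, 0.8, -1.2]
grip_width: 0.177
```

Emit:
arm_command(
  steps=[
    [0.005,0,0.0042,0,1],
    [0.005,0,0.0042,0,1],
    [0,0,0,0,1],
  ],
)

```text
clock: 21.38
position: [0.4943, -0.0239, 0.1743]
tcp_rot: [-0.001, 0.713, 0.701, -0.0]
ft_force: [0.2, 0.5, -1.0]
grip_width: 0.181
```

```bash
python3 look2.py 18
```

```text
t21.48 pos [ 0.4945 -0.0245  0.175 ] toolshift [-0.1147  0.0006  0.0491] yawY -0.95 grip 0.174 F [-0.44 -0.48 -0.92]
```

View pics/v18.png

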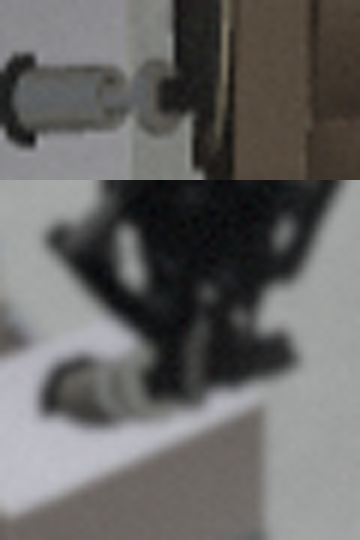

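Emit:
arm_command(
  steps=[
    [0.0046,0,0.0038,0,1],
    [0.0038,0,0.0032,0,1],
    [0.0015,0,0.0013,0,1],
    [0.0015,0,0.0013,0,1],
    [0,0,0,0,1],
  ],
)

```text
clock: 21.9
position: [0.4946, -0.013, 0.1652]
tcp_rot: [-0.0, 0.713, 0.701, -0.0]
ft_force: [-0.9, 0.2, -1.6]
grip_width: 0.179
```

Emit:
arm_command(
  steps=[
    [0.001,0,0.0008,0,1],
    [0.001,0,0.0008,0,1],
    [0,0,0,0,1],
  ],
)

```text
clock: 22.15
position: [0.4948, -0.0112, 0.1639]
tcp_rot: [-0.0, 0.713, 0.701, 0.0]
ft_force: [-0.5, -0.3, -1.2]
grip_width: 0.174
```

Emit:
arm_command(
  steps=[
    [0.001,0,0.0008,0,1],
    [0.001,0,0.0008,0,1],
    [0,0,0,0,1],
  ],
)

```text
clock: 22.4
position: [0.4948, -0.0091, 0.1622]
tcp_rot: [-0.0, 0.713, 0.701, -0.0]
ft_force: [-1.1, 1.0, -1.2]
grip_width: 0.174
```

Emit:
arm_command(
  steps=[
    [0.001,0,0.0008,0,1],
    [0.001,0,0.0008,0,1],
    [0,0,0,0,1],
  ],
)

```text
clock: 22.65
position: [0.495, -0.0076, 0.1611]
tcp_rot: [0.001, 0.713, 0.701, -0.0]
ft_force: [-1.4, -2.2, 1.2]
grip_width: 0.182
```

```bash
python3 look2.py 19
```

```text
t22.75 pos [ 0.4951 -0.0076  0.161 ] toolshift [-0.1315  0.0004  0.0353] yawY -0.99 grip 0.174 F [-0.82 -3.34  0.82]
```

View pics/v19.png

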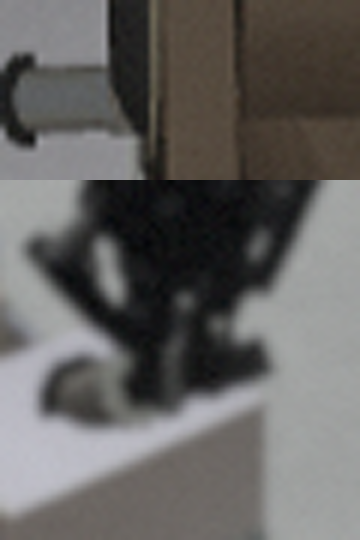

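Emit:
arm_command(
  steps=[
    [0.001,0,0.0008,0,1],
    [0.001,0,0.0008,0,1],
    [0.0005,0,0.0004,0,1],
    [0,0,0,0,1],
    [0,0,0,0,1],
  ],
)

```text
clock: 23.17
position: [0.4952, -0.0074, 0.161]
tcp_rot: [0.003, 0.714, 0.701, -0.001]
ft_force: [-5.3, -12.4, 14.8]
grip_width: 0.177
```

Emit:
arm_command(
  steps=[
    [0,0,0,0,1],
    [0,0,0,0,1],
    [0,0,0,0,1],
  ],
)

```text
clock: 23.42
position: [0.4952, -0.0074, 0.161]
tcp_rot: [0.003, 0.714, 0.701, -0.001]
ft_force: [-5.8, -11.9, 14.3]
grip_width: 0.18
```

```bash
python3 look2.py 20
```

```text
t23.52 pos [ 0.4952 -0.0074  0.161 ] toolshift [-0.1316  0.0004  0.0359] yawY -1.06 grip 0.175 F [ -6.21 -13.    13.84]
```

View pics/v20.png

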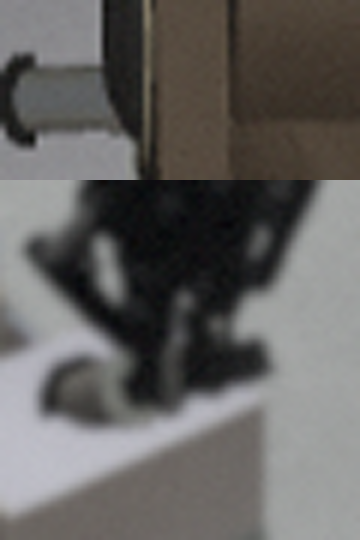

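Emit:
arm_command(
  steps=[
    [-0.003,0,-0.0025,0,1],
    [-0.006,0,-0.005,0,1],
    [-0.009,0,-0.0076,0,1],
    [-0.0092,0,-0.0077,0,1],
    [-0.0092,0,-0.0077,0,1],
  ],
  squeeze=40,
)

```text
clock: 23.93
position: [0.4944, -0.0419, 0.1899]
tcp_rot: [-0.0, 0.713, 0.701, 0.0]
ft_force: [-0.1, 0.0, -1.6]
grip_width: 0.176
```

Emit:
arm_command(
  steps=[
    [-0.0092,0,-0.0077,0,1],
    [-0.0092,0,-0.0077,0,1],
    [-0.0092,0,-0.0077,0,1],
    [-0.0092,0,-0.0077,0,1],
    [0,0,0,0,1],
  ],
)

```text
clock: 24.35
position: [0.4944, -0.0797, 0.2219]
tcp_rot: [0.001, 0.714, 0.7, 0.001]
ft_force: [1.0, 0.6, 0.4]
grip_width: 0.176
```

Emit:
arm_command(
  steps=[
    [-0.0092,0,-0.0077,0,1],
    [-0.0092,0,-0.0077,0,1],
    [-0.0092,0,-0.0077,0,1],
    [-0.0092,0,-0.0077,0,1],
    [0,0,0,0,1],
  ],
)

```text
clock: 24.77
position: [0.4937, -0.1165, 0.2527]
tcp_rot: [0.001, 0.714, 0.7, 0.0]
ft_force: [0.2, -0.2, -1.5]
grip_width: 0.181
```

```bash
cat > look3.py <<'E'
import sys
from h import *
tag=sys.argv[1]; x0,y0,x1,y1=map(int,sys.argv[2:6]);X0,Y0,X1,Y1=map(int,sys.argv[6:10])
im=snap(tag); go((.4932,-.1392,.1259))
a=cv2.resize(im['top'][y0:y1,x0:x1],None,fx=4,fy=4,interpolation=2);b=cv2.resize(im['side'][Y0:Y1,X0:X1],None,fx=4,fy=4,interpolation=2)
w=max(a.shape[1],b.shape[1]); P=lambda q:cv2.copyMakeBorder(q,0,0,0,w-q.shape[1],cv2.BORDER_CONSTANT)
cv2.imwrite(f'pics/v{tag}.png',np.vstack([P(a),P(b)]))
E
python3 look3.py 21 230 190 350 250 200 140 330 230
```

```text
t24.87 pos [ 0.4933 -0.1152  0.2512] toolshift [-0.024   0.0003  0.1253] yawY -1.04 grip 0.177 F [ 0.19 -0.05 -2.66]
```

View pics/v21.png

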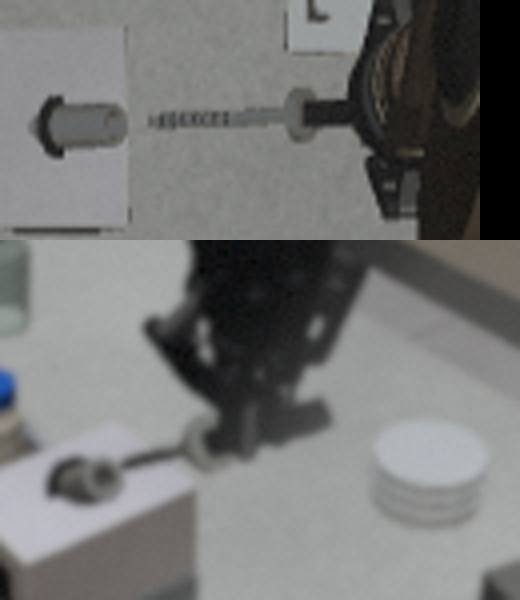

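Emit:
arm_command(
  steps=[
    [0,-0.017,0,0,1],
    [0,-0.018,0,0,1],
    [0.018,0,0,0,1],
    [0.02,0,0.01,0,1],
    [0.018,0,0.02,0,1],
  ],
  squeeze=25,
)

```text
clock: 25.28
position: [0.4597, -0.0574, 0.2223]
tcp_rot: [0.001, 0.713, 0.701, 0.001]
ft_force: [0.8, 1.0, -1.3]
grip_width: 0.178
```

Emit:
arm_command(
  steps=[
    [0,0,0,0,1],
    [0,0,0,0,1],
    [0,0,0,0,1],
  ],
)

```text
clock: 25.53
position: [0.459, -0.0581, 0.221]
tcp_rot: [-0.0, 0.713, 0.701, -0.0]
ft_force: [0.1, 0.4, -2.3]
grip_width: 0.177
```

```bash

python3 look3.py 22 230 190 350 250 200 140 330 230
```

```text
t25.63 pos [ 0.4594 -0.0586  0.2215] toolshift [-0.08    0.0351  0.0957] yawY -1.00 grip 0.180 F [-0.79  0.23 -0.99]
```

View pics/v22.png

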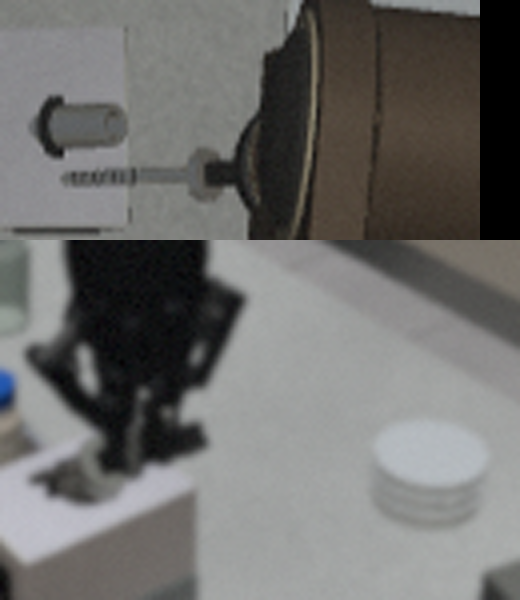

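Emit:
arm_command(
  steps=[
    [0,0,0.009,0,1],
    [-0.006,0,0.0095,0,1],
    [-0.007,0,0.0095,0,1],
    [-0.0055,0,0.0105,0,1],
    [-0.0055,0,0.0105,0,1],
  ],
)

```text
clock: 26.05
position: [0.4587, -0.0833, 0.171]
tcp_rot: [0.0, 0.713, 0.701, 0.0]
ft_force: [-0.2, -1.3, 2.7]
grip_width: 0.176
```

```bash

python3 look3.py 23 230 190 350 250 200 140 330 230
```

```text
t26.15 pos [ 0.4576 -0.0831  0.1697] toolshift [-0.0555  0.0368  0.0436] yawY -1.09 grip 0.181 F [ 0.46 -0.04 -0.42]
```

View pics/v23.png

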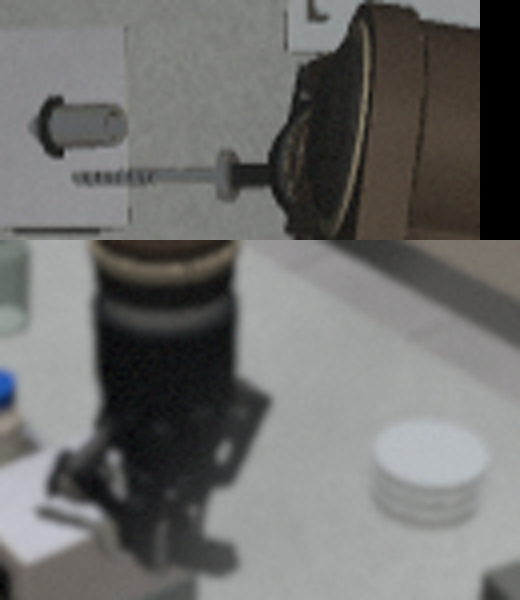

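Emit:
arm_command(
  steps=[
    [-0.004,0,0.011,0,1],
    [-0.004,0,0.011,0,1],
    [-0.0025,0,0.0115,0,1],
    [-0.0025,0,0.0115,0,1],
    [-0.001,0,0.0115,0,1],
  ],
)

```text
clock: 26.57
position: [0.4583, -0.0965, 0.1142]
tcp_rot: [0.0, 0.713, 0.701, 0.0]
ft_force: [0.3, -1.1, 1.6]
grip_width: 0.177
```

Emit:
arm_command(
  steps=[
    [0,0,0.007,0,1],
    [0,0,0.004,0,1],
    [0,0,0,0,1],
    [0,0,0,0,1],
  ],
)

```text
clock: 26.9
position: [0.4581, -0.096, 0.1042]
tcp_rot: [-0.0, 0.713, 0.701, -0.0]
ft_force: [-0.1, 0.2, -1.2]
grip_width: 0.181
```

```bash

python3 look3.py 24 230 190 350 250 200 140 330 260
```

```text
t27.00 pos [ 0.4584 -0.096   0.1046] toolshift [-0.0426  0.0355 -0.0213] yawY -0.96 grip 0.181 F [-1.27  0.59 -1.67]
```

View pics/v24.png

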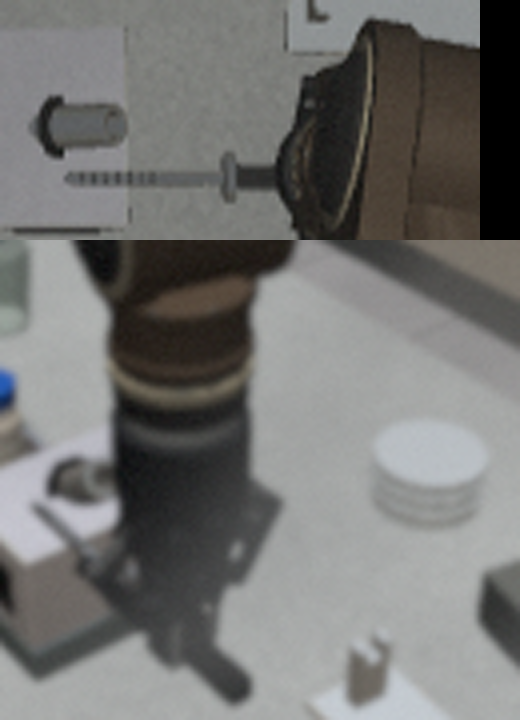

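Emit:
arm_command(
  steps=[
    [0,0,0.002,0,1],
    [0,0,0.002,0,1],
    [0,0,0,0,1],
    [0,0,0,0,1],
  ],
)

```text
clock: 27.33
position: [0.4586, -0.0962, 0.1006]
tcp_rot: [0.0, 0.713, 0.701, 0.0]
ft_force: [-0.4, -0.0, 0.6]
grip_width: 0.179
```

Emit:
arm_command(
  steps=[
    [0,0,0,0,1],
    [0,0,0,0,1],
    [0,0,0,0,1],
  ],
  squeeze=70,
)

```text
clock: 27.58
position: [0.4586, -0.0962, 0.1005]
tcp_rot: [0.0, 0.713, 0.701, 0.0]
ft_force: [0.8, -0.3, 2.2]
grip_width: 0.167
```

Emit:
arm_command(
  steps=[
    [0,0,-0.01,0,1],
    [0,0,-0.02,0,1],
    [-0.02,0,-0.02,0,1],
    [-0.03,0,0,0,1],
    [-0.03,0,0,0,1],
  ],
)

```text
clock: 28.0
position: [0.4577, -0.1768, 0.1523]
tcp_rot: [0.001, 0.712, 0.702, 0.0]
ft_force: [0.6, -0.9, -2.1]
grip_width: 0.168
```

```bash

python3 look3.py 25 230 190 380 290 200 140 350 300
```

```text
t28.10 pos [ 0.4571 -0.1792  0.151 ] toolshift [0.0407 0.0353 0.025 ] yawY -1.18 grip 0.172 F [ 0.14  0.68 -1.25]
```

View pics/v25.png

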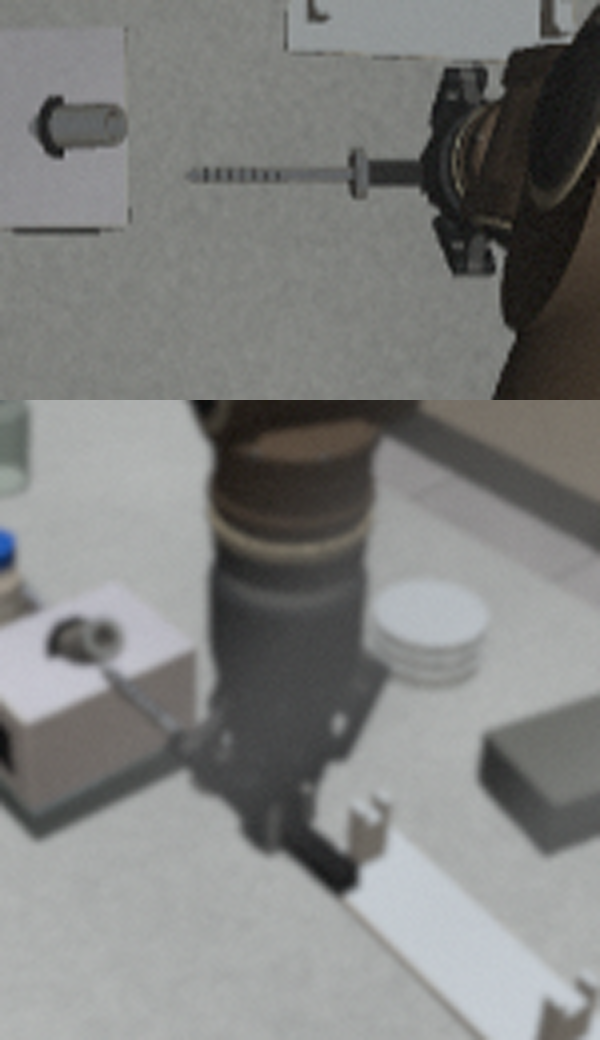

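Emit:
arm_command(
  steps=[
    [-0.03,-0.006,0,0,1],
    [-0.033,-0.006,0,0,1],
    [-0.033,-0.006,0,0,1],
    [-0.033,-0.006,0,0,1],
    [-0.033,-0.006,0,0,1],
  ],
)

```text
clock: 28.52
position: [0.4237, -0.3383, 0.1505]
tcp_rot: [-0.0, 0.713, 0.701, 0.0]
ft_force: [0.3, -0.0, -1.6]
grip_width: 0.168
```

Emit:
arm_command(
  steps=[
    [-0.033,-0.006,0,0,1],
    [-0.033,-0.006,0,0,1],
    [-0.033,-0.006,0,0,1],
    [-0.033,-0.006,0.01,0,1],
    [-0.025,-0.006,0.015,0,1],
  ],
)

```text
clock: 28.93
position: [0.3917, -0.4967, 0.1266]
tcp_rot: [0.001, 0.713, 0.701, -0.0]
ft_force: [0.9, 1.2, -2.3]
grip_width: 0.17
```

Emit:
arm_command(
  steps=[
    [0,0,0.01,0,1],
    [0,0,0.01,0,1],
    [0,0,0.01,0,1],
    [0,0,0,0,1],
    [0,0,0,0,1],
  ],
)

```text
clock: 29.35
position: [0.3918, -0.4925, 0.095]
tcp_rot: [-0.001, 0.713, 0.702, 0.0]
ft_force: [-0.6, -0.2, -0.7]
grip_width: 0.166
```

```bash
python3 -c "
from h import *
go((.391,-.5215,.091))"
python3 look3.py 26 340 200 512 330 230 220 400 384
```

```text
t29.35 pos [ 0.3918 -0.4925  0.095 ] toolshift [-0.029  -0.0003  0.004 ] yawY -0.90 grip 0.166 F [-0.63 -0.18 -0.7 ]
t29.45 pos [ 0.3923 -0.4934  0.0963] toolshift [ 0.3557  0.0954 -0.0298] yawY -0.90 grip 0.167 F [ 0.32 -0.48 -1.37]
```

View pics/v26.png

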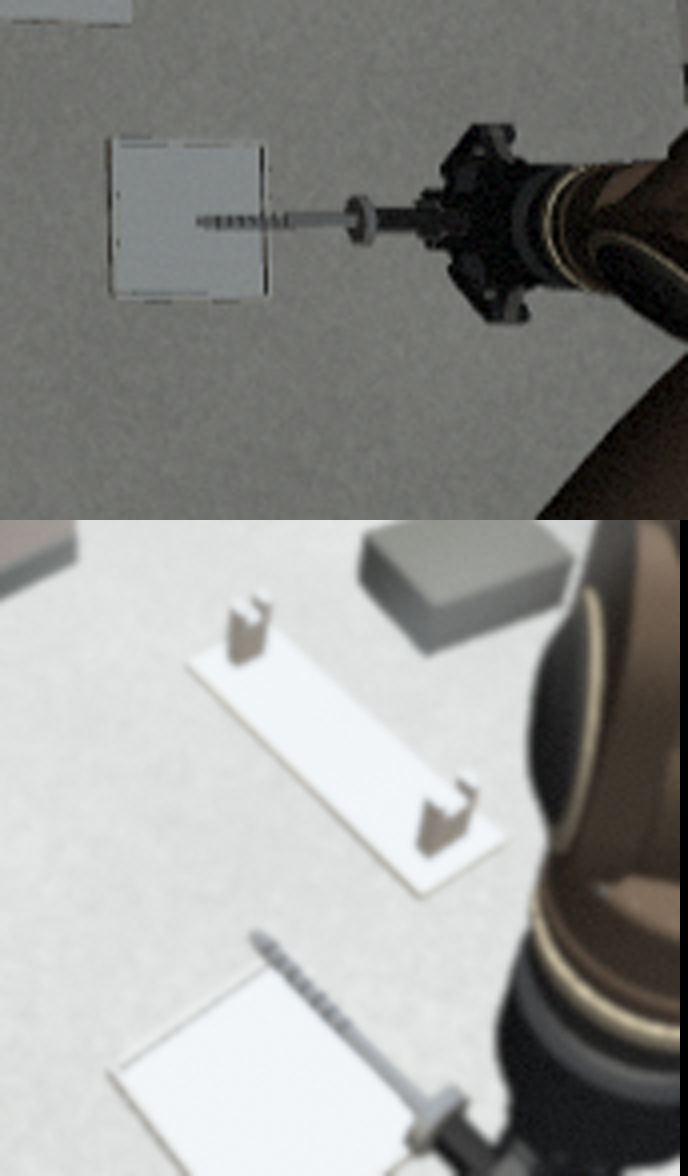

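Emit:
arm_command(
  steps=[
    [-0.01,0,0,0,1],
    [-0.012,0,0,0,1],
    [-0.006,0,0,0,1],
    [0,0,0,0,1],
    [0,0,0,0,1],
  ],
)

```text
clock: 29.87
position: [0.3911, -0.5224, 0.0955]
tcp_rot: [0.0, 0.713, 0.701, 0.0]
ft_force: [-0.3, -0.3, -1.2]
grip_width: 0.168
```

Emit:
arm_command(
  steps=[
    [0,0,0,0,1],
    [0,0,0,0,1],
    [0,0,0,0,1],
    [0,0,0,0,1],
    [0,0,0,0,1],
  ],
)

```text
clock: 30.28
position: [0.3911, -0.5218, 0.0954]
tcp_rot: [0.0, 0.713, 0.701, 0.0]
ft_force: [1.1, -0.2, -1.7]
grip_width: 0.167
```

```bash
python3 look3.py 27 340 200 512 330 230 220 400 384; python3 - <<'E'
from h import *
im=cv2.imread('pics/top27_raw.png')[165:275,85:265];b=cv2.imread('pics/side27_raw.png')[130:260,130:260]
cv2.imwrite('pics/v27b.png',np.hstack([cv2.resize(im,(540,330)),cv2.resize(b,(250,330))]))
print(st()[0]['joint_vel'].round(3))
E
```

```text
t30.38 pos [ 0.3911 -0.5219  0.0954] toolshift [ 0.3844  0.0956 -0.0305] yawY -0.97 grip 0.167 F [-0.07  1.05 -1.24]
[-0.002  0.001  0.     0.001 -0.     0.   ]
```

View pics/v27.png

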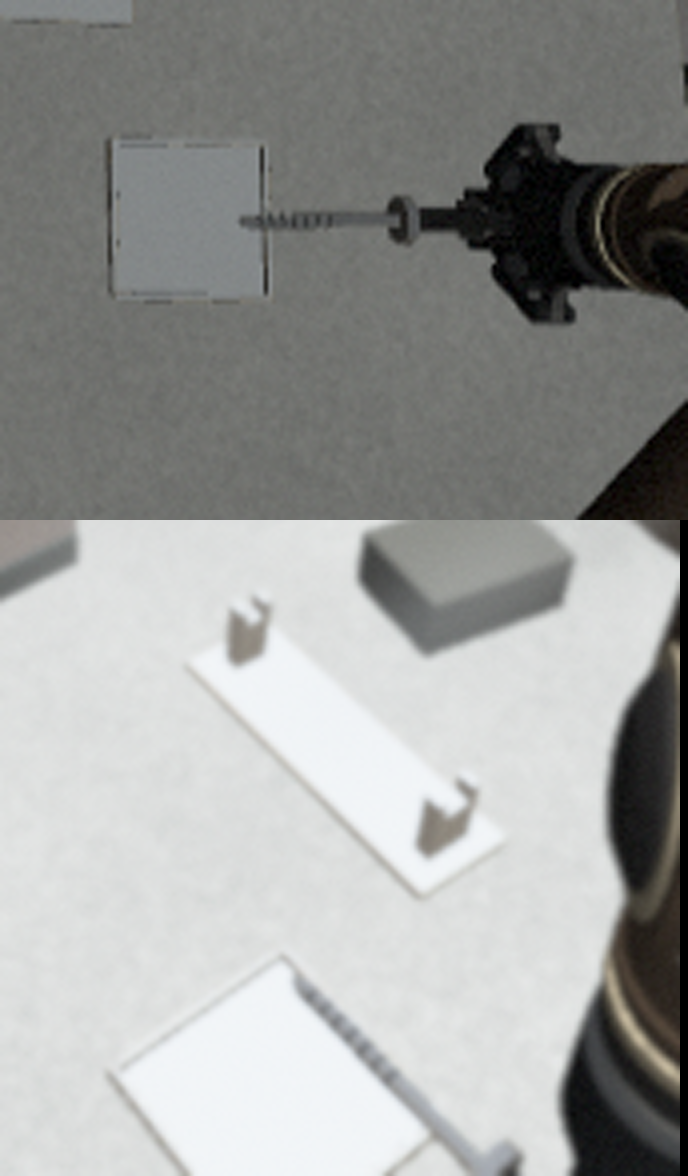

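View pics/v27b.png

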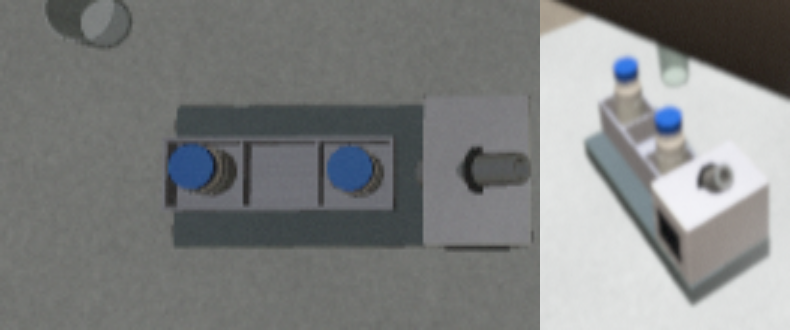

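```bash
python3 - <<'E'
from h import *
print(tri((399.6,254.9),(304.1,334.6)), onz('top',(399.6,254.9),.109))
c=onz('top',(340+403/4-.4,254.4),.109);print(c, proj('side',c), tri((440,254.4),(230+490/4,220+640/4)))
E
```

```text
(array([ 0.39502298, -0.35525811,  0.10520103]), np.float64(2.8652594336515343e-07)) [ 0.39517054 -0.35380988  0.109     ]
[ 0.39366107 -0.46770904  0.109     ] [352.68969099 382.53635193] (array([ 0.39424692, -0.46536728,  0.11268127]), np.float64(0.0011219697712641604))
```

```bash
python3 -c "
from cell import bot
print(bot.finish_job())"
```

```text
the job is handed in; nothing more can be done
None
```

The job is handed in at about 30.4 s of the 72 s allowed, with every step carried out; the interface gives no verdict.

- **Bottles:** they stand in the two outer cells, upright and let go. Both final camera views show this. Each was lowered until the force sensor felt the cell floor.
- **Gauge in the tube:** the moves cannot tilt the tool, so I put the tip in the tube's mouth and levered the gauge to the slope within a light grip. It slid in until the collar stopped hard against the mouth at about 18 N. I held it there for about 0.7 s, then drew it out until the tip was about 27 mm clear.
- **Levelling:** I pressed the rod flat on the reservoir top to bring the gauge level again, then tightened the grip to 70 N.
- **Final pose:** the tip measures (0.395, -0.355, 0.105), about 3 mm from the tray's measured centre and 105 mm above the bench. The arm was at rest.
- **Other items:** I never touched the dishes, beaker or tip box, and they look unmoved in the side views where they appear.

**Where checks disagreed:**
- **Gauge tilt:** the estimates ranged from about 1.5° to 4°, all inside the 6.9° limit.
- **Tube mouth height:** image measurements differed by about 5 mm between two looks, so I relied on contact forces for the insertion.

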